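# Put the cheese away in the catch-lidded topping tub

## Robot

A 7-joint arm with a two-finger parallel gripper is mounted at the origin on the work surface; the furniture and walls round the work are solid. World frame = base frame: x ahead of the robot, y to its left, z up, the work surface at z = 0. Lengths are in m, angles in degrees, forces in N, time in s.
With the tool pointing down it reaches from about 0.425 to 1.025 m from the base axis. Payload 9.4 kg.
Tool frame: the origin (TCP) lies at the very end of the fingers, on their centre line; the grasp point (between the pads) lies 19 mm behind it (hold_point_z is the distance from the TCP to the grasp point, in m); y points along the fingers, x is the direction in which the jaws open and shut, and the axes are right-handed (so a half turn about y gives the same grasp; the last joint's range is limited). The gripper opens to 93 mm and grips with 3 to 60 N. Pads are 15 mm wide; open, the fingers measure 128 mm over their backs; the gripper's body (75 mm by 188 mm) begins 65 mm behind the grasp point.
Start: joints at [59.032, 34.337, -0.143, 91.639, 0.103, 54.024, -4.572], TCP at [0.324, -0.648, 0.219] pointing down, gripper open.
Joint ranges: [-147.43, 147.43], [-19.82, 112.94], [-74.19, 73.91], [6.32, 146.72], [-59.91, 239.91], [6.04, 106.73], [-150.56, 150.56]. Speed limits (degrees/s): [127.2, 127.2, 172.46, 172.46, 180, 180, 180].

## Interface

Orientations are given as a 3x3 rotation matrix whose columns are the frame's x, y, z axes.
In Python, from bench import observe, get_image, camera_model, finish_job, hold_point_z gives the robot as it stands.
- The arm moves only by the tool send_rows, never from a script. Its arguments are lists of equal length, an entry for each row: "offset": the shift along the tool's x, y, z in mm, a list of three; "rotation": the turn, a rotation vector about the tool's x, y, z in rad, a list of three. A call has 1 to 10 rows; each row shifts and turns the pose as measured when the row begins, along the tool's axes as they then stand; what a row does not reach is not made up. A row lasts 1/10 s, in which the tool goes at most 50 mm and 8.59 degrees, less where a joint would pass 70% of its speed; a pose out of reach is approached as far as the arm can. A call is refused whole if a number of a shift passes 50 or a number of a turn 0.15, either way. A call with a gripper value outside its range is refused whole. "claw" is the closure, from 0 (fully open) to 1 (shut), set as the call begins (left out, the last holds). The fingers move at their own pace and stop on an object; the grip force is fixed at half the most. Time passes only in rows, so rows that do not move let the fingers close. It gives the time, the measured TCP pose, the force and the opening at its end, in the units of the state.
- observe(): the state, without advancing time (a new reading comes with each control period).
- get_image(name): name is "scene" or "top" or "wrist"; returns the picture (384x512x3 uint8, red, green, blue); there is no depth.
- camera_model(name): a dict with "fx", "fy", "cx", "cy" (pixels), "origin" and "rotation" of the camera in the world. Camera axes: x right, y down, z forward; pixel columns grow to the right and rows downward; lengths in m; the calibration is good to about 2 mm. A picture is of the moment at which its call begins: read the wrist's pose just before it. camera_model takes no time and is no camera call; for the wrist camera it gives the pose at the moment of the call.
- finish_job(): hands the job in, once; it reports no verdict.
The state is a dict: "time_s": time; "q": joint angles; "dq": joint speeds; "joint_efforts": joint torques, N m; "tcp_pos": TCP position; "ee_rot": TCP orientation; "ft_force": force on the tool from outside, world axes, zero at the start; "ft_torque": the same for the moment, N m; "grip_width": finger opening in m.
Only numpy, scipy, OpenCV 4.12 (cv2) and the standard library are available. Lean on these libraries where they do the work, as an engineer would, in place of code of your own. Each camera call takes 0.05 s, during which the arm holds its last target.

## Task

Put the chunk of cheese away in the slanting steel topping tub. The tub's lid is held by a catch with two opposed spring buttons: pinch both fully in to free it, draw the lid off and lay it flat, right way up, on the middle of the wooden cutting board; then put the cheese in the tub and leave the lid on the board. Do not shove or knock over the salt cellar or the flour shaker.

Things in the scene. Friction and masses are not known exactly. Their poses are not given: they have to be found in the camera images.
- topping_tub: Open steel tub, 172 (x) x 186 (y) x 85 mm (z) outside, fixed in a wire stand so that it leans 30 degrees, mouth towards the robot. Origin: centre of its underside; z: its slanted axis, out of the mouth (mouth plane at z = 85 mm); x: away from the robot, up the slant; y: level. Floor 5 mm, walls 4 mm. Clear mouth 138 mm in x (front and back rims turn inward) and 178 mm in y.
- lid_catch (a point): Point midway between the two grey buttons on the lid, at the height to pinch them. Axes are the lid's: z its upper normal, x from the front button to the back one, the line along which they are pinched; on the tub they agree with the tub's axes. The lid's underside is 34 mm below this point; when the lid is laid down this point is 48 mm above the surface.
- tub_lid: White plastic lid, a plate 176 (x) x 192 (y) x 8 mm, 0.2 kg, on the tub at the start. Origin: centre of the plate's underside, which sits on the tub's rim. Below it a rim 134 x 174 mm reaches 14 mm down into the mouth with 2 mm of play, and is what the lid stands on when laid down. With both buttons in, draw it straight along its z: clear after 20 mm.
- button_front (a joint): Button on the lid's -x side, with a tongue under the tub's rim. 0 = sprung out, 0.010 m = fully in (towards +x); tongue free from about 0.008. Spring 1.6 N at first, 8 N fully in. Each button's upright face is 34 mm wide (y), 44 mm high (24 mm below to 20 above lid_catch); 60 mm over both faces when out, 40 mm when in. White cheeks beside them, 40 mm apart, do not stand out past the faces.
- button_back (a joint): The opposite, equal button, on the lid's +x side; it is pushed towards -x and its value grows to 0.010 m.
- cutting_board: Square light wooden board 210 x 210 x 16 mm, fixed on the bench; origin at the centre of its underside, top at z = 16 mm. The lid goes on it. Mind the fixed grater, 0.3 m tall, on the right edge of the bench about 0.58 m ahead of and 0.33 m to the right of the robot, and the bottles on the left edge.
- cheese_centre (a point): Centre, half-way up, of a loose chunk of hard cheese, 47 (x) x 74 (y) x 47 mm (z) with rough, uneven faces, 0.09 kg, standing on the bench; grip it across its x.
- salt_cellar: Round wooden salt cellar 85 mm across, 62 mm high, loose on the bench; origin at the centre of its underside. Leave it alone.
- flour_shaker: Grey metal flour shaker with a side handle, 74 x 109 x 104 mm, loose on the bench; origin at the centre of its underside. Leave it alone.

How it is judged:
By the outcome, as a careful person would: the job done as asked, in the order asked, and still so for the second after the job is handed in, with the robot touching nothing.
It also fails if it takes over 51 s, if anything falls off the work surface, if the arm or the gripper's body presses on something with over 40 N, if the wrist force passes 120 N, or if a joint passes its speed limit or range.

## Working session

There is one attempt and no reset: what is moved stays moved. The work goes in short steps, Python scripts to look and compute and a tool call to move; the robot and the scene stay as the last step left them, time stands still between calls to the robot, and variables do not carry over. Pictures are saved under pics/ and viewed, and the job is handed in when it is done.

Besides the shell and the picture viewer there is one more tool, called by a JSON object that holds its "name" and its "arguments". send_rows: Moves the arm, as the interface text tells. Its arguments: {"type":"object","properties":{"offset":{"type":"array","items":{"type":"array","items":{"type":"number"}}},"rotation":{"type":"array","items":{"type":"array","items":{"type":"number"}}},"claw":{"type":"number"}},"required":["offset","rotation"]}

```bash
ls; mkdir -p pics; python3 - <<'E'
from bench import *
import cv2
print(observe()); print(hold_point_z)
for n in ["scene","top","wrist"]:
    m=camera_model(n); print(n,m)
    cv2.imwrite(f"pics/{n}0.png",get_image(n)[:,:,::-1])
E
```

```text
pics
{'time_s': 0.0, 'q': array([59.03175977, 34.38578346, -0.14559798, 91.68175322,  0.10352241,
       54.02280198, -4.57216004]), 'dq': array([-0.005801  , -0.03691411, -0.0118694 ,  0.04524213, -0.10664858,
        0.04934946, -0.16368552]), 'joint_efforts': array([ 1.04438961e-03, -7.65077162e+01,  1.49787739e+00, -2.52346337e+01,
       -5.23334183e-02,  1.69174501e-02,  1.80379157e-04]), 'tcp_pos': array([ 0.32408573, -0.64797745,  0.2177389 ]), 'ee_rot': array([[ 4.47402299e-01, -8.36099033e-04,  8.94332424e-01],
       [-8.94331441e-01,  1.33434567e-03,  4.47403055e-01],
       [-1.56742185e-03, -9.99998760e-01, -1.50760334e-04]]), 'ft_force': array([0.3220899 , 0.25972796, 0.34566274]), 'ft_torque': array([-0.02102802, -0.0194559 ,  0.03635784]), 'grip_width': 0.09304805239076923}
0.0188
scene {'fx': 356.52261562734856, 'fy': 356.52261562734856, 'cx': 252.75182967238476, 'cy': 189.07422296333525, 'origin': array([0.1641766 , 0.54365002, 0.70965342]), 'rotation': array([[-0.85325136, -0.36925152,  0.36826   ],
       [-0.52146939,  0.59648141, -0.6101472 ],
       [ 0.00563754, -0.71264525, -0.70150194]])}
top {'fx': 354.436707019508, 'fy': 354.436707019508, 'cx': 251.29904844103356, 'cy': 194.59766932027557, 'origin': array([0.40072908, 0.00321441, 0.9996003 ]), 'rotation': array([[-0.02313754, -0.99549964,  0.09189729],
       [-0.99971297,  0.02246769, -0.00831717],
       [ 0.00621502, -0.09206335, -0.99573376]])}
wrist {'fx': 276.3844355102421, 'fy': 276.3844355102421, 'cx': 256.7466430754764, 'cy': 192.59292817686645, 'origin': array([ 0.38193131, -0.62002532,  0.38459981]), 'rotation': array([[ 4.48050140e-01, -8.68132953e-01, -2.13532780e-01],
       [-8.94008208e-01, -4.35250161e-01, -1.06332598e-01],
       [-6.29344862e-04,  2.38542393e-01, -9.71131881e-01]])}
```

View pics/scene0.png

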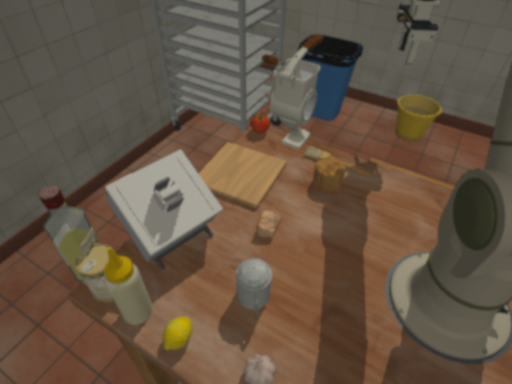

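View pics/top0.png

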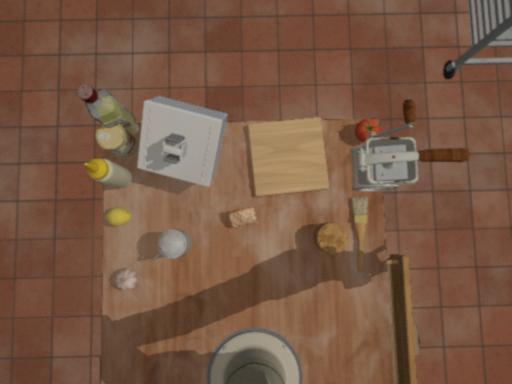

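View pics/wrist0.png

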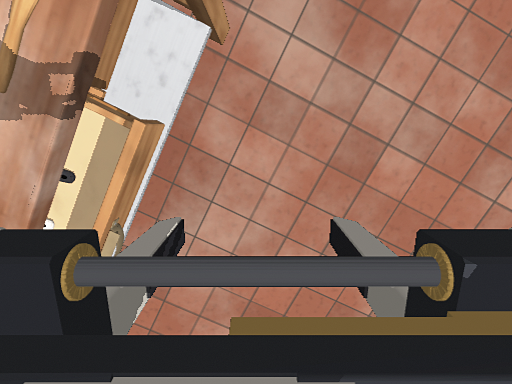

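```bash
cat > h.py <<'E'
import numpy as np, cv2
from bench import *
def ray(n,p,m=None):
    m=m or camera_model(n)
    d=m["rotation"]@np.array([(p[0]-m["cx"])/m["fx"],(p[1]-m["cy"])/m["fy"],1]); return m["origin"],d/np.linalg.norm(d)
def onz(n,p,z,m=None):
    o,d=ray(n,p,m); return o+d*(z-o[2])/d[2]
def tri(r1,r2):
    (o1,d1),(o2,d2)=r1,r2
    s=np.linalg.lstsq(np.stack([d1,-d2],1),o2-o1,rcond=None)[0]
    a,b=o1+d1*s[0],o2+d2*s[1]; return (a+b)/2,np.linalg.norm(a-b)
def proj(n,P,m=None):
    m=m or camera_model(n); c=m["rotation"].T@(np.asarray(P)-m["origin"]); return np.array([m["fx"]*c[0]/c[2]+m["cx"],m["fy"]*c[1]/c[2]+m["cy"]])
E
python3 - <<'E'
import cv2
def z(n,x0,y0,x1,y1,o):
    a=cv2.imread(f"pics/{n}0.png")[y0:y1,x0:x1]
    cv2.imwrite(f"pics/{o}.png",cv2.resize(a,None,fx=5,fy=5,interpolation=cv2.INTER_CUBIC))
z("top",125,85,245,200,"z_top1"); z("scene",95,140,235,260,"z_sc1"); z("top",215,105,345,225,"z_top2")
z("scene",190,130,350,245,"z_sc2")
E
```

```text
(no output)
```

View pics/z_top1.png

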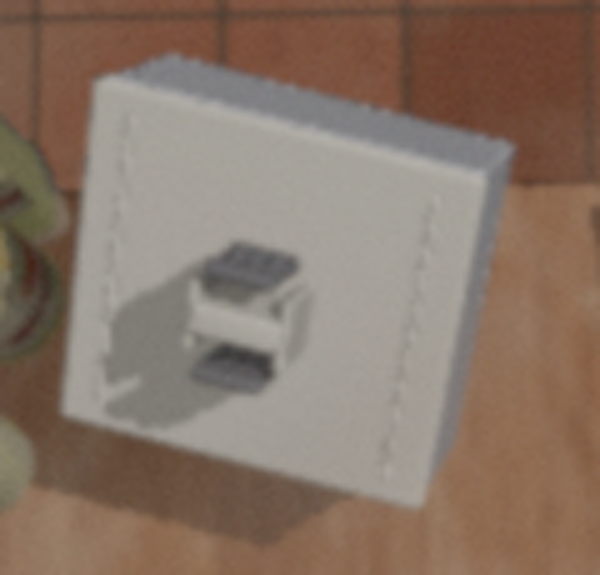

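View pics/z_sc1.png

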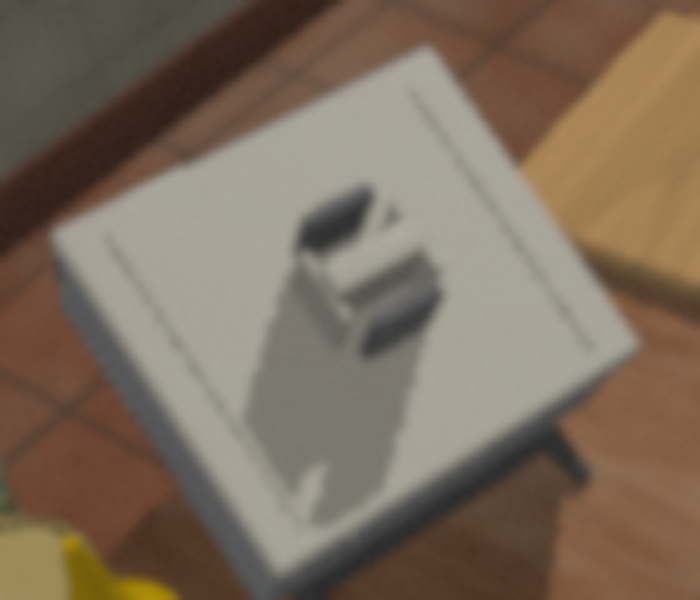

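View pics/z_top2.png

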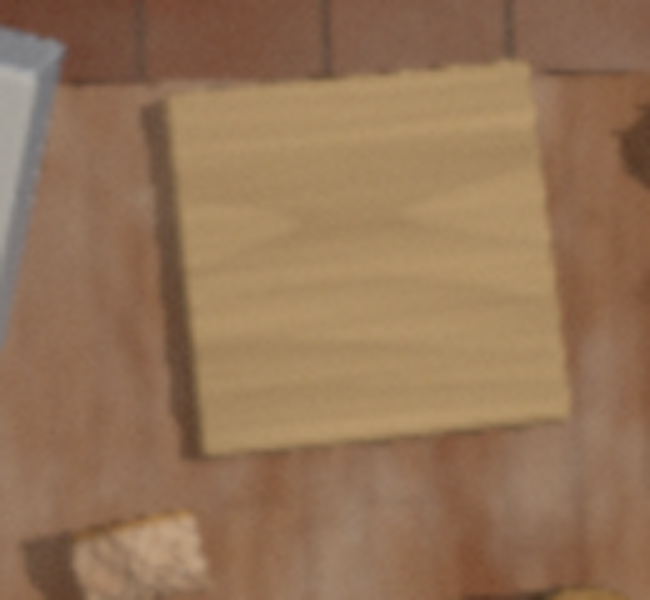

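View pics/z_sc2.png

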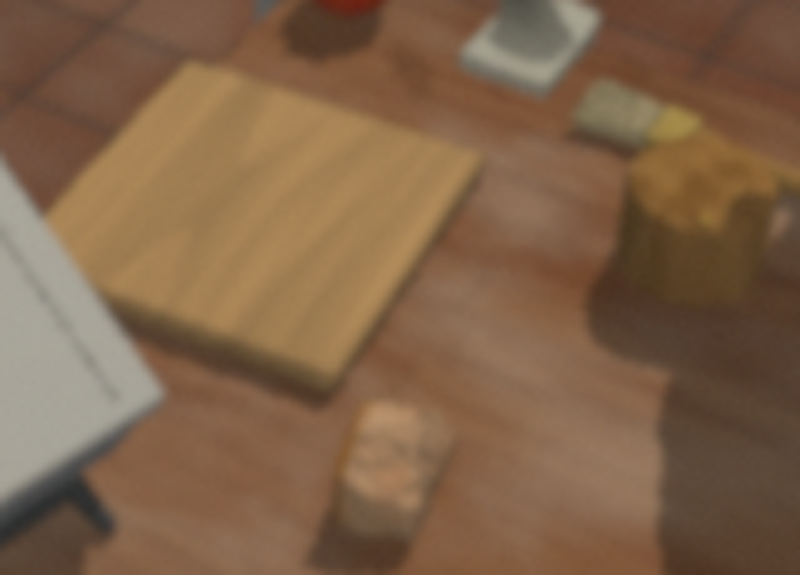

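```bash
cat > a.py <<'E'
from h import *
def tc(u,v): return ((u+.5)/5-.5+125,(v+.5)/5-.5+85)
def sc(u,v): return ((u+.5)/5-.5+95,(v+.5)/5-.5+140)
T=dict(BL=tc(97,76),BR=tc(488,176),FR=tc(420,508),FL=tc(62,412))
S=dict(BL=sc(52,235),BR=sc(430,45),FR=sc(638,343),FL=sc(275,575))
P={}
for k in T:
    P[k],e=tri(ray("top",T[k]),ray("scene",S[k])); print(k,P[k].round(4),round(e,4))
c=sum(P.values())/4
print("c",c,"lens x",np.linalg.norm(P['BL']-P['FL']),np.linalg.norm(P['BR']-P['FR']),"y",np.linalg.norm(P['BL']-P['BR']),np.linalg.norm(P['FL']-P['FR']))
y=(P['BL']+P['FL']-P['BR']-P['FR'])/2; x=(P['BL']+P['BR']-P['FL']-P['FR'])/2
print("tilt",np.degrees(np.arcsin(x[2]/np.linalg.norm(x))),np.degrees(np.arcsin(y[2]/np.linalg.norm(y))),"yaw x",np.degrees(np.arctan2(x[1],x[0])),"yaw y",np.degrees(np.arctan2(-y[0],y[1])))
# best-fit: template kabsch with 30deg pitch fixed
yaw=np.arctan2(x[1]-y[0],x[0]+y[1]); 
A=np.array([[.088,.096,0],[.088,-.096,0],[-.088,-.096,0],[-.088,.096,0]]);
from scipy.optimize import least_squares
from scipy.spatial.transform import Rotation as R
def pose(p): return R.from_euler('ZY',[p[3],-np.radians(30)]).as_matrix(),p[:3]
keys=['BL','BR','FR','FL']
def f(p):
    M,t=pose(p); r=[]
    for k,a in zip(keys,A):
        r+=list(proj("top",M@a+t)-T[k])+list(proj("scene",M@a+t)-S[k])
    return np.array(r)
s=least_squares(f,[*c,yaw],x_scale=[.1,.1,.1,1]); print(s.x,np.degrees(s.x[3]),f(s.x).round(2))
M,t=pose(s.x); print(M.round(4)); catch=t+M@[0,0,.026]; print("catch",catch, proj("top",catch),proj("scene",catch))
# board
def t2(u,v): return ((u+.5)/5-.5+215,(v+.5)/5-.5+105)
def s2(u,v): return ((u+.5)/5-.5+190,(v+.5)/5-.5+130)
B=np.array([onz("top",t2(*p),.016) for p in [(165,97),(528,65),(568,415),(205,453)]]); print(B.round(4),B.mean(0))
Bs=np.array([onz("scene",s2(*p),.016) for p in [(195,62),(482,157),(325,387)]]); print("scene",Bs.round(4))
for pts in (B,):
    for i in range(4): d=pts[i-1]-pts[i]; print(np.linalg.norm(d),np.degrees(np.arctan2(d[1],d[0])))
E
python3 a.py
```

```text
BL [0.7068 0.2449 0.1855] 0.0012
BR [0.6546 0.0611 0.1857] 0.0015
FR [0.509  0.1048 0.1015] 0.0032
FL [0.5625 0.2877 0.1003] 0.0029
c [0.60822703 0.17460227 0.1432407 ] lens x 0.1729139912187422 0.17376279801650082 y 0.19099879835286762 0.19054593644102366
tilt 29.24648756112923 -0.20508550666769013 yaw x -16.611721066888716 yaw y -16.08752474507987
[ 0.60868602  0.17436243  0.14213297 -0.28488964] -16.322974097390826 [-0.34 -1.14 -0.54 -0.43 -0.06 -0.44  0.29 -0.19  0.28 -0.24  1.2   0.85
 -0.18 -0.32  0.84  0.82]
[[ 0.8311  0.2811 -0.4798]
 [-0.2434  0.9597  0.1405]
 [ 0.5    -0.      0.866 ]]
catch [0.59621001 0.1780161  0.16464963] [174.18996384 147.0249777 ] [168.32626976 194.09741682]
[[ 0.693   0.0008  0.016 ]
 [ 0.7072 -0.2063  0.016 ]
 [ 0.5063 -0.2204  0.016 ]
 [ 0.4896 -0.0169  0.016 ]] [ 0.59901129 -0.11069316  0.016     ]
scene [[ 0.7061 -0.2023  0.016 ]
 [ 0.506  -0.2155  0.016 ]
 [ 0.489  -0.0047  0.016 ]]
0.20420344264128845 -175.00323203371096
0.20758566107786847 93.93341902092202
0.2014180466487783 4.030149849691324
0.20415465662647644 -85.29462813724439
```

```bash
python3 - <<'E'
import cv2
def z(n,x0,y0,x1,y1,o):
    a=cv2.imread(f"pics/{n}0.png")[y0:y1,x0:x1]
    cv2.imwrite(f"pics/{o}.png",cv2.resize(a,None,fx=8,fy=8,interpolation=cv2.INTER_CUBIC))
z("top",205,190,275,240,"z_ch_t"); z("scene",230,190,310,250,"z_ch_s")
E
```

```text
(no output)
```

View pics/z_ch_t.png

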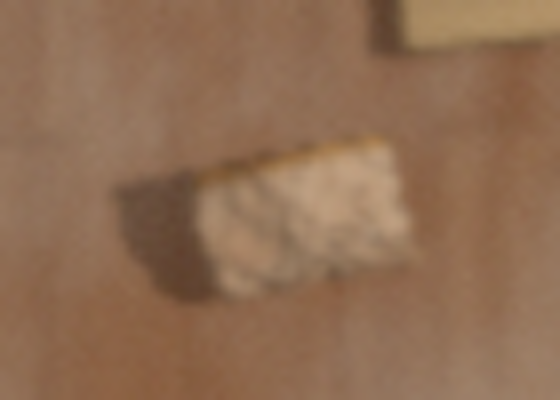

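View pics/z_ch_s.png

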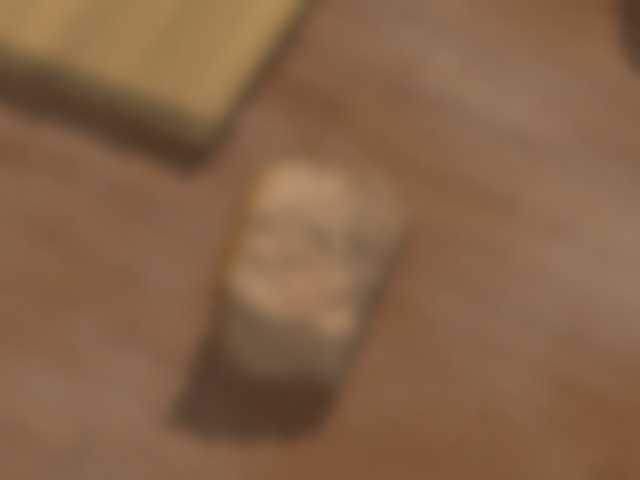

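```bash
cat >> h.py <<'E'
from scipy.spatial.transform import Rotation as R, Slerp
def down(h):
    h=np.radians(h); x=np.array([np.cos(h),np.sin(h),0]); y=np.array([0,0,-1.]); return np.stack([x,y,np.cross(x,y)],1)
def plan(p1,R1,step=.04,ang=7,p0=None,R0=None,n=None):
    s=observe(); p0=s["tcp_pos"] if p0 is None else np.array(p0); R0=s["ee_rot"] if R0 is None else R0
    p1=np.array(p1); w=R.from_matrix(R0.T@R1).as_rotvec()
    n=n or int(max(np.ceil(np.linalg.norm(p1-p0)/step),np.ceil(np.degrees(np.linalg.norm(w))/ang),1))
    o=[];r=[]
    for i in range(n):
        Ri=R0@R.from_rotvec(w*i/n).as_matrix(); o.append((Ri.T@(p1-p0)/n*1000).round(1).tolist()); r.append((w/n).round(4).tolist())
    print("n",n)
    for i in range(0,n,10): print('offset',o[i:i+10]); print('rotation',r[0],'x',len(o[i:i+10]))
    return p1,R1
E
python3 - <<'E'
from h import *
s=observe()
p,r=plan(s["tcp_pos"]+[.0,0,.16],s["ee_rot"])
plan([.47,0.02,.42],down(-16),p0=p,R0=r)
E
```

```text
n 4
offset [[-0.0, -40.0, -0.0], [-0.0, -40.0, -0.0], [-0.0, -40.0, -0.0], [-0.0, -40.0, -0.0]]
rotation [0.0, 0.0, 0.0] x 4
n 18
offset [[-29.6, -2.3, 23.9], [-28.4, -2.3, 25.2], [-27.3, -2.3, 26.5], [-26.0, -2.3, 27.7], [-24.7, -2.3, 28.9], [-23.4, -2.3, 30.0], [-22.0, -2.3, 31.0], [-20.5, -2.3, 32.0], [-19.0, -2.3, 32.9], [-17.5, -2.3, 33.7]]
rotation [-0.0, -0.046, -0.0001] x 10
offset [[-15.9, -2.3, 34.5], [-14.3, -2.3, 35.2], [-12.7, -2.3, 35.8], [-11.0, -2.3, 36.4], [-9.3, -2.3, 36.8], [-7.6, -2.3, 37.2], [-5.9, -2.3, 37.5], [-4.2, -2.3, 37.8]]
rotation [-0.0, -0.046, -0.0001] x 8
```

{"name": "send_rows", "arguments": {"offset": [[0,-40,0],[0,-40,0],[0,-40,0],[0,-40,0]], "rotation": [[0,0,0],[0,0,0],[0,0,0],[0,0,0]], "claw": 0}}

```text
time_s: 0.55
tcp_pos: [0.3228, -0.6454, 0.3739]
ee_rot: [[0.448, -0.009, 0.894], [-0.894, 0.015, 0.448], [-0.018, -1.0, -0.001]]
ft_force: [0.4, -0.9, -0.6]
grip_width: 0.0932
```

{"name": "send_rows", "arguments": {"offset": [[-30,-2,24],[-28,-2,25],[-27,-2,26.5],[-26,-2,28],[-25,-2,29],[-23,-2,30],[-22,-2,31],[-20.5,-2,32],[-19,-2,33],[-17.5,-2,34]], "rotation": [[0,-0.046,0],[0,-0.046,0],[0,-0.046,0],[0,-0.046,0],[0,-0.046,0],[0,-0.046,0],[0,-0.046,0],[0,-0.046,0],[0,-0.046,0],[0,-0.046,0]]}}

```text
time_s: 1.55
tcp_pos: [0.4027, -0.266, 0.4012]
ee_rot: [[0.804, -0.007, 0.595], [-0.595, 0.005, 0.804], [-0.009, -1.0, 0.0]]
ft_force: [0.6, -0.3, 0.7]
grip_width: 0.0929
```

{"name": "send_rows", "arguments": {"offset": [[-16,-2,34.5],[-14,-2,35],[-12.5,-2,36],[-11,-2,36.5],[-9,-2,37],[-7.5,-2,37],[-6,-2,37.5],[-4,-2,38]], "rotation": [[0,-0.046,0],[0,-0.046,0],[0,-0.046,0],[0,-0.046,0],[0,-0.046,0],[0,-0.046,0],[0,-0.046,0],[0,-0.046,0]]}}

```text
time_s: 2.35
tcp_pos: [0.4623, 0.0444, 0.4192]
ee_rot: [[0.968, -0.006, 0.252], [-0.252, 0.003, 0.968], [-0.007, -1.0, 0.002]]
ft_force: [-0.8, -0.1, -0.4]
grip_width: 0.0931
```

```bash
python3 - <<'E'
from h import *
import pickle
m=camera_model("wrist"); im=get_image("wrist"); pickle.dump(m,open("w1.pkl","wb"))
cv2.imwrite("pics/w1.png",im[:,:,::-1]); s=observe(); print(s["time_s"],s["tcp_pos"],s["q"].round(1),m["origin"])
E
```

```text
2.4 [0.46306638 0.05107828 0.41975317] [ 15.3   6.8 -31.5 106.2   3.3  68.2 -31.4] [0.47881711 0.10617967 0.58602302]
```

View pics/w1.png

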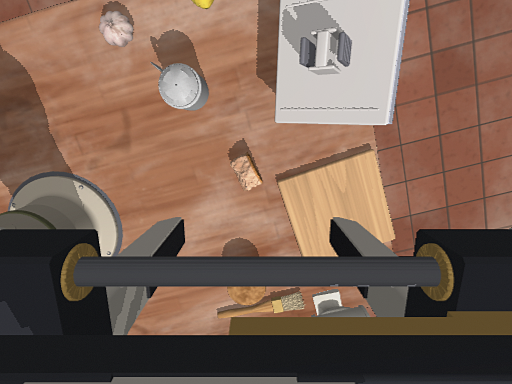

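```bash
python3 - <<'E'
import cv2
def z(x0,y0,x1,y1,o,f):
    a=cv2.imread("pics/w1.png")[y0:y1,x0:x1]
    cv2.imwrite(f"pics/{o}.png",cv2.resize(a,None,fx=f,fy=f,interpolation=cv2.INTER_CUBIC))
z(265,0,415,130,"zw1",4); z(220,130,400,260,"zw2",4)
E
```

```text
(no output)
```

View pics/zw1.png

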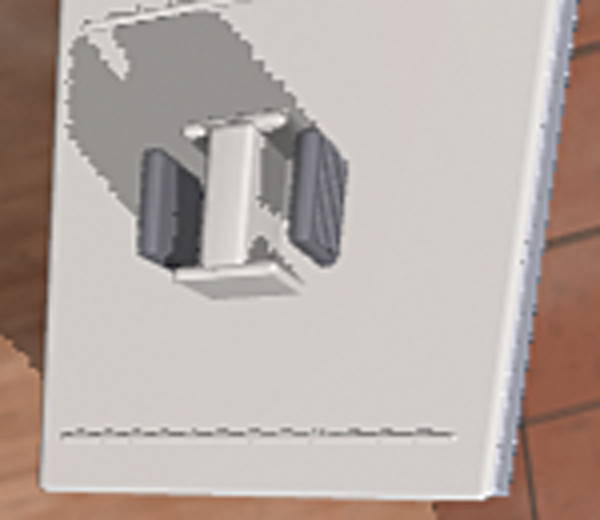

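View pics/zw2.png

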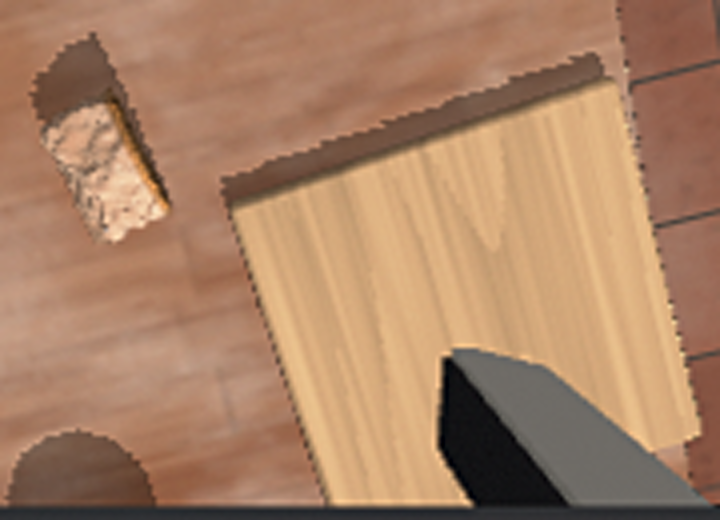

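```bash
cat >> a.py <<'E'
print("-----")
import pickle
m=pickle.load(open("w1.pkl","rb"))
w=lambda u,v,x0=265,y0=0:((u+.5)/4-.5+x0,(v+.5)/4-.5+y0)
print("pred FR,BR",proj("wrist",M@A[2]+t,m),proj("wrist",M@A[1]+t,m),"meas",w(40,489),w(488,497))
print("pred catch+20 front/back face top", [proj("wrist",t+M@[sx*.03,sy*.017,.046],m) for sx in(-1,1) for sy in (-1,1)])
W=lambda u,v:w(u,v,220,130)
Bw=np.array([onz("wrist",W(*p),.016,m) for p in [(231,208),(616,82),(700,437)]]); print("board wrist FL BL BR",Bw.round(4),(Bw[0]+Bw[2])/2, np.linalg.norm(Bw[0]-Bw[1]),np.linalg.norm(Bw[1]-Bw[2]))
# joint fit
def g(p):
    MM,tt=pose(p); r=list(f(p)*.7)
    for k,q in ((2,w(40,489)),(1,w(488,497))): r+=list(proj("wrist",MM@A[k]+tt,m)-q)
    return np.array(r)
s2_=least_squares(g,s.x,x_scale=[.1,.1,.1,1]); M2,t2_=pose(s2_.x); print(s2_.x,np.degrees(s2_.x[3]),g(s2_.x)[-4:].round(2)); print("catch2",t2_+M2@[0,0,.026])
# cheese top outline in wrist at z .047
C=np.array([onz("wrist",W(*p),.047,m) for p in [(38,135),(108,100),(168,210),(105,243)]]); print("cheese",C.round(4),C.mean(0))
Ct=np.array([onz("top",((u+.5)/8-.5+205,(v+.5)/8-.5+190),.047) for u,v in [(197,190),(385,145),(412,262),(220,298)]]); print("cheese top",Ct.round(4),Ct.mean(0))
for Q in (C,Ct):
  for i in range(4):
    d=Q[i]-Q[i-1]; print(np.linalg.norm(d).round(4),np.degrees(np.arctan2(d[1],d[0])).round(1))
E
python3 a.py | sed -n '/-----/,$p'
```

```text
-----
pred FR,BR [275.70166313 122.07122987] [388.20078707 124.88648716] meas (274.625, 121.875) (386.625, 123.875)
pred catch+20 front/back face top [array([300.78336728,  63.97635231]), array([302.49200121,  37.16001168]), array([344.32032762,  60.29705124]), array([347.17497634,  31.16790551])]
board wrist FL BL BR [[ 0.4884 -0.0156  0.016 ]
 [ 0.6939 -0.0009  0.016 ]
 [ 0.7087 -0.2054  0.016 ]] [ 0.59856168 -0.11047433  0.016     ] 0.20599282418042195 0.20504383707307322
[ 0.60755375  0.17524507  0.14250981 -0.28669652] -16.42650031615142 [ 0.23 -0.24  0.66  0.69]
catch2 [0.59508437 0.17892127 0.16502647]
cheese [[ 0.405   0.0501  0.047 ]
 [ 0.4426  0.058   0.047 ]
 [ 0.4574 -0.0021  0.047 ]
 [ 0.4226 -0.0106  0.047 ]] [0.43189208 0.02386086 0.047     ]
cheese top [[ 0.4395  0.0558  0.047 ]
 [ 0.4532 -0.0077  0.047 ]
 [ 0.4138 -0.0158  0.047 ]
 [ 0.4033  0.0487  0.047 ]] [0.42744772 0.02026596 0.047     ]
0.0632 106.2
0.0384 11.9
0.0619 -76.2
0.0357 -166.3
0.037 11.0
0.0649 -77.8
0.0403 -168.4
0.0654 99.3
```

```bash
cat >> h.py <<'E'
def lidR(yaw,pitch=30):
    M=R.from_euler('ZY',[np.radians(yaw),-np.radians(pitch)]).as_matrix(); return M,np.stack([M[:,0],-M[:,2],M[:,1]],1)
CATCH=np.array([.5951,.1789,.1650]); YAW=-16.4
E
python3 - <<'E'
from h import *
M,T=lidR(YAW); plan(CATCH+M[:,2]*.081,T,step=.035,ang=5)
E
```

```text
n 8
offset [[7.2, 23.1, 19.6], [5.6, 23.5, 19.7], [3.9, 23.8, 19.7], [2.2, 24.0, 19.8], [0.6, 24.0, 19.9], [-1.1, 24.0, 19.9], [-2.8, 23.8, 19.9], [-4.5, 23.5, 20.0]]
rotation [-0.002, 0.0048, -0.0662] x 8
```

{"name": "send_rows", "arguments": {"offset": [[7,23,19.5],[5.5,23.5,19.5],[4,24,19.5],[2,24,20],[0.5,24,20],[-1,24,20],[-3,24,20],[-4.5,23.5,20],[0,0,0]], "rotation": [[-0.002,0.005,-0.066],[-0.002,0.005,-0.066],[-0.002,0.005,-0.066],[-0.002,0.005,-0.066],[-0.002,0.005,-0.066],[-0.002,0.005,-0.066],[-0.002,0.005,-0.066],[-0.002,0.005,-0.066],[0,0,0]]}}

```text
time_s: 3.3
tcp_pos: [0.5569, 0.1909, 0.2382]
ee_rot: [[0.833, 0.477, 0.281], [-0.246, -0.135, 0.96], [0.496, -0.868, 0.004]]
ft_force: [-0.6, -0.5, 0.5]
grip_width: 0.093
```

```bash
python3 - <<'E'
from h import *
import pickle
m=camera_model("wrist"); im=get_image("wrist"); pickle.dump(m,open("w2.pkl","wb"))
M,T=lidR(YAW)
pts=[proj("wrist",CATCH+M@[sx*.03,sy*.017,z],m) for z in(.02,-.024) for sx in(-1,1) for sy in (-1,1)]
im2=cv2.resize(im[:,:,::-1],None,fx=1.5,fy=1.5)
for p in pts: cv2.circle(im2,tuple(int(v) for v in p*1.5),3,(0,0,255),1)
cv2.imwrite("pics/w2.png",im2); s=observe(); print(s["time_s"],s["tcp_pos"],s["q"].round(1)); print(np.round(pts,1))
print(M.T@(s["tcp_pos"]-CATCH)*1000, (T.T@s["ee_rot"]).round(3))
E
```

```text
3.35 [0.55703992 0.1894349  0.23939921] [ -20.9   19.6  -21.9  125.8   63.7   35.8 -110.4]
[[220.8 220.9]
 [219.6 183.1]
 [289.  221. ]
 [290.1 183.1]
 [226.4 206.7]
 [225.5 174.3]
 [284.3 206.8]
 [285.1 174.4]]
[ 3.00371907 -0.63966693 84.17460786] [[ 1.    -0.005  0.001]
 [ 0.005  1.    -0.003]
 [-0.001  0.003  1.   ]]
```

View pics/w2.png

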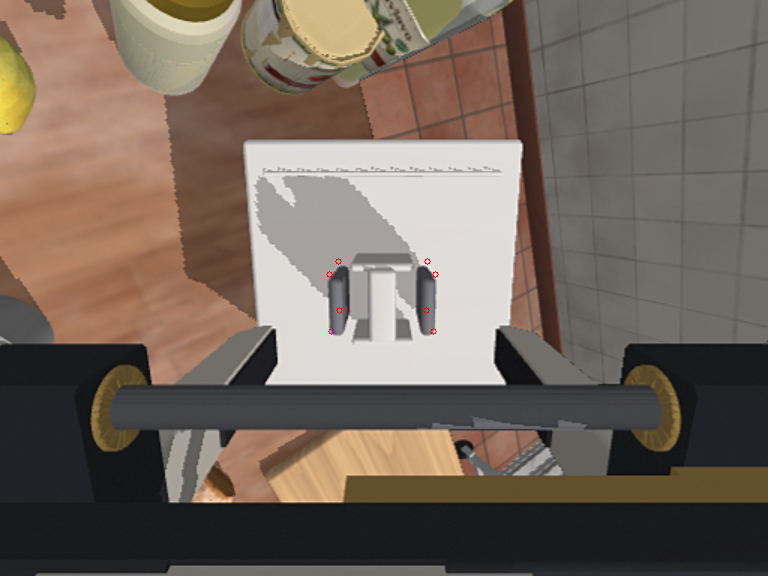

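{"name": "send_rows", "arguments": {"offset": [[-1,25,0.2],[-1,25,0.2],[-1,25,0.2],[0,20,0],[0,4,0],[0,0,0]], "rotation": [[0,0,0.002],[0,0,0.001],[0,0,0],[0,0,0],[0,0,0],[0,0,0]]}}

```text
time_s: 3.95
tcp_pos: [0.6063, 0.168, 0.1574]
ee_rot: [[0.832, 0.473, 0.288], [-0.251, -0.142, 0.958], [0.494, -0.869, 0.001]]
ft_force: [-0.2, 0.2, 0.8]
grip_width: 0.0925
```

```bash
cat > st.py <<'E'
from h import *
s=observe(); M,T=lidR(YAW); print(s["time_s"],s["tcp_pos"].round(4),s["q"].round(1),s["ft_force"].round(1)); print("lid coords",(M.T@(s["tcp_pos"]-CATCH)*1000).round(1), R.from_matrix(s["ee_rot"].T@T).as_rotvec().round(4),s["grip_width"])
E
python3 st.py
```

```text
3.95 [0.6063 0.168  0.1574] [ -20.4   28.9  -16.7  126.2   81.2   30.8 -124.6] [-0.2  0.2  0.8]
lid coords [  8.1  -7.3 -13.5] [ 0.0026 -0.0057 -0.0069] 0.09248665601077623
```

{"name": "send_rows", "arguments": {"offset": [[-4,0,4],[-4,0,3.5],[0,0,0]], "rotation": [[0.001,-0.003,-0.003],[0.001,-0.003,-0.003],[0,0,0]]}}

```text
time_s: 4.25
tcp_pos: [0.6018, 0.1771, 0.1568]
ee_rot: [[0.829, 0.482, 0.283], [-0.246, -0.141, 0.959], [0.502, -0.865, 0.001]]
ft_force: [0.2, -0.1, 0.2]
grip_width: 0.0931
```

```bash
python3 st.py
```

```text
4.25 [0.6018 0.1771 0.1568] [ -21.5   29.   -16.9  126.6   82.3   31.5 -126.7] [ 0.2 -0.1  0.2]
lid coords [  2.    0.1 -10.6] [-0.0007 -0.0018  0.002 ] 0.09313664703261688
```

{"name": "send_rows", "arguments": {"offset": [[-2,5,0],[0,0,0]], "rotation": [[0,-0.002,0.002],[0,0,0]]}}

```text
time_s: 4.45
tcp_pos: [0.6024, 0.1778, 0.1522]
ee_rot: [[0.831, 0.481, 0.28], [-0.243, -0.139, 0.96], [0.501, -0.866, 0.001]]
ft_force: [0.8, 0.0, 0.5]
grip_width: 0.0933
```

```bash
python3 st.py;  python3 - <<'E'
from h import *
cv2.imwrite("pics/w3.png",get_image("wrist")[:,:,::-1])
E
```

```text
4.45 [0.6024 0.1778 0.1522] [ -21.6   29.5  -16.8  126.7   83.3   31.3 -127.6] [0.8 0.  0.5]
lid coords [ -0.1   1.  -14.7] [-0.0023  0.0014  0.0009] 0.0932827805398145
```

View pics/w3.png

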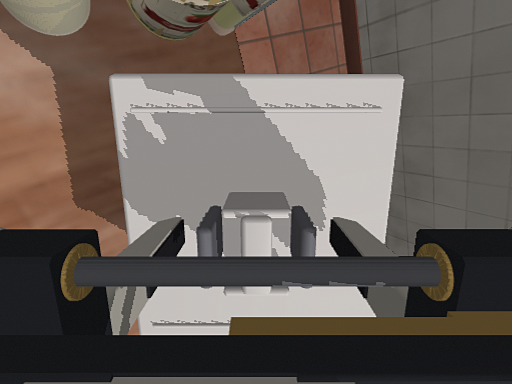

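{"name": "send_rows", "arguments": {"offset": [[0,1,-0.5],[0,0,0],[0,0,0],[0,0,0],[0,0,0],[0,0,0],[0,0,0],[0,0,0]], "rotation": [[0,0,0],[0,0,0],[0,0,0],[0,0,0],[0,0,0],[0,0,0],[0,0,0],[0,0,0]], "claw": 1}}

```text
time_s: 5.3
tcp_pos: [0.6024, 0.1773, 0.1515]
ee_rot: [[0.831, 0.481, 0.28], [-0.243, -0.139, 0.96], [0.5, -0.866, 0.001]]
ft_force: [-1.7, -0.8, 0.3]
grip_width: 0.0387
```

```bash
python3 st.py
```

```text
5.3 [0.6024 0.1773 0.1515] [ -21.6   29.6  -16.8  126.7   83.5   31.3 -127.8] [-1.7 -0.8  0.3]
lid coords [ -0.3   0.5 -15.5] [-0.0023  0.0017  0.0006] 0.0386798043992243
```

{"name": "send_rows", "arguments": {"offset": [[0,-3,0],[0,-5,0],[0,-6,0]], "rotation": [[0,0,0],[0,0,0],[0,0,0]]}}

```text
time_s: 5.6
tcp_pos: [0.595, 0.1788, 0.1632]
ee_rot: [[0.832, 0.479, 0.28], [-0.243, -0.14, 0.96], [0.499, -0.867, -0.0]]
ft_force: [-1.1, -1.3, -2.0]
grip_width: 0.0389
```

```bash
python3 st.py
```

```text
5.6 [0.595  0.1788 0.1632] [ -21.8   28.1  -17.2  126.8   80.6   31.6 -125.3] [-1.1 -1.3 -2. ]
lid coords [-1.  -0.1 -1.5] [-0.0009  0.0018 -0.0011] 0.038850569839094115
```

Coming free with little force. Continue straight out.

{"name": "send_rows", "arguments": {"offset": [[0.5,-6,0],[0.3,-8,0],[0,-10,0],[0,-15,0],[0,-20,0]], "rotation": [[0,0,0],[0,0,0],[0,0,0],[0,0,0],[0,0,0]]}}

```text
time_s: 6.1
tcp_pos: [0.5652, 0.1867, 0.2168]
ee_rot: [[0.833, 0.477, 0.281], [-0.243, -0.141, 0.96], [0.497, -0.868, -0.002]]
ft_force: [-0.2, 0.2, -1.2]
grip_width: 0.0389
```

```bash
python3 st.py;  python3 - <<'E'
from h import *
cv2.imwrite("pics/s4.png",get_image("scene")[:,:,::-1])
M,T=lidR(4.1,0)
s=observe()
p=[.52,.03,.33]
a,b=plan(p,lidR(-6,10)[1],step=.03,ang=4.5)
B=np.array([.5988,-.1106,.016])
c=B+[0,0,.048+.10-.016]
plan(c,T,step=.03,ang=4.5,p0=a,R0=b)
E
```

```text
6.1 [0.5652 0.1867 0.2168] [ -22.    22.   -19.9  126.6   68.3   34.4 -114.8] [-0.2  0.2 -1.2]
lid coords [-0.9 -0.9 60.3] [ 0.0007  0.0023 -0.003 ] 0.03887150598811417
n 7
offset [[8.0, -13.6, -23.4], [6.8, -14.2, -23.5], [5.5, -14.7, -23.5], [4.2, -15.1, -23.5], [2.9, -15.5, -23.5], [1.5, -15.8, -23.4], [0.2, -16.0, -23.3]]
rotation [0.0087, -0.0241, 0.0496] x 7
n 9
offset [[6.7, 21.7, -14.6], [6.8, 21.6, -14.8], [6.9, 21.4, -15.0], [7.0, 21.2, -15.1], [7.2, 21.1, -15.3], [7.3, 20.9, -15.5], [7.4, 20.7, -15.7], [7.5, 20.6, -15.8], [7.5, 20.4, -16.0]]
rotation [0.0017, -0.0195, 0.0193] x 9
```

View pics/s4.png

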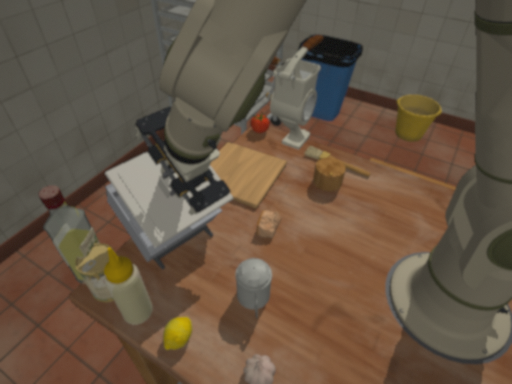

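{"name": "send_rows", "arguments": {"offset": [[8,-14,-23],[7,-14,-23.5],[5.5,-15,-23.5],[4,-15,-23.5],[3,-15.5,-23.5],[1.5,-16,-23.5],[0,-16,-23]], "rotation": [[0.009,-0.024,0.05],[0.009,-0.024,0.05],[0.009,-0.024,0.05],[0.009,-0.024,0.05],[0.009,-0.024,0.05],[0.009,-0.024,0.05],[0.009,-0.024,0.05]]}}

```text
time_s: 6.85
tcp_pos: [0.5173, 0.0372, 0.3289]
ee_rot: [[0.98, 0.174, 0.096], [-0.095, -0.013, 0.995], [0.174, -0.985, 0.004]]
ft_force: [-0.0, 0.2, -2.2]
grip_width: 0.0388
```

```bash
python3 st.py;  python3 - <<'E'
from h import *
M,T=lidR(4.1,0)
B=np.array([.5988,-.1106,.016])
c=B+[0,0,.048+.08-.016]
plan(c,T,step=.03,ang=4.5)
E
```

```text
6.85 [0.5173 0.0372 0.3289] [ 18.4  11.5 -36.2 115.6  14.3  46.5 -31.3] [-0.   0.2 -2.2]
lid coords [  52.  -157.9  159.2] [-0.0695  0.1783 -0.3478] 0.03880568253978355
n 9
offset [[6.5, 23.8, -15.6], [6.7, 23.6, -15.7], [6.9, 23.5, -15.9], [7.0, 23.3, -16.0], [7.2, 23.1, -16.2], [7.3, 23.0, -16.4], [7.5, 22.8, -16.5], [7.6, 22.7, -16.7], [7.7, 22.5, -16.9]]
rotation [0.0012, -0.0186, 0.0195] x 9
```

{"name": "send_rows", "arguments": {"offset": [[6.5,24,-15.5],[6.5,23.5,-15.5],[7,23.5,-16],[7,23.5,-16],[7,23,-16],[7.5,23,-16.5],[7.5,23,-16.5],[7.5,22.5,-16.5],[7.5,22.5,-17],[0,0,0]], "rotation": [[0.001,-0.019,0.0195],[0.001,-0.019,0.0195],[0.001,-0.019,0.0195],[0.001,-0.019,0.0195],[0.001,-0.019,0.0195],[0.001,-0.019,0.0195],[0.001,-0.019,0.0195],[0.001,-0.019,0.0195],[0.001,-0.019,0.0195],[0,0,0]]}}

```text
time_s: 7.85
tcp_pos: [0.6028, -0.1265, 0.1244]
ee_rot: [[0.997, -0.001, -0.072], [0.072, -0.009, 0.997], [-0.001, -1.0, -0.009]]
ft_force: [-1.6, 0.2, -1.9]
grip_width: 0.0391
```

```bash
python3 st.py;  python3 - <<'E'
from h import *
M,T=lidR(4.1,0)
m=camera_model("wrist");im=get_image("wrist")
cv2.imwrite("pics/w5.png",im[:,:,::-1]);cv2.imwrite("pics/t5.png",get_image("top")[:,:,::-1])
B=np.array([.5988,-.1106,.016])
s=observe();print("err mm in board axes",(M.T@(s["tcp_pos"]-B)*1000).round(1))
plan(B+[0,0,.048+.03-.016],T,step=.02,ang=4.5)
E
```

```text
7.85 [ 0.6028 -0.1265  0.1244] [ 25.6  36.1 -29.1 109.8  26.8  40.9 -15.4] [-1.6  0.2 -1.9]
lid coords [  60.8 -290.8  -82. ] [-0.0847  0.3523 -0.5175] 0.03911133364427673
err mm in board axes [  3.2 -13.2 111. ]
n 3
offset [[-1.1, 16.3, 4.5], [-1.1, 16.3, 4.5], [-1.1, 16.3, 4.5]]
rotation [0.0028, 0.0007, 0.0006] x 3
```

View pics/w5.png

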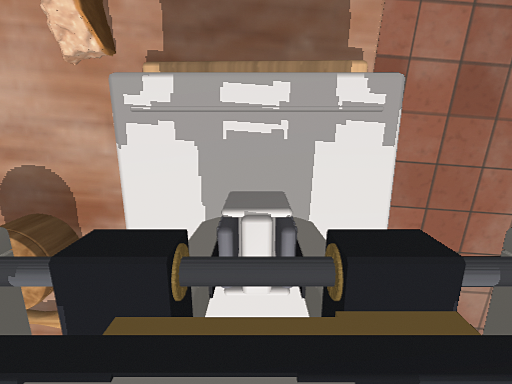

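View pics/t5.png

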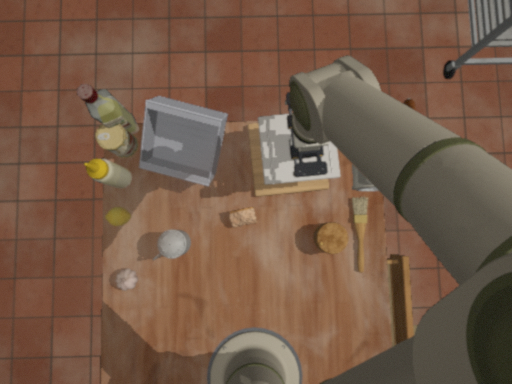

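```bash
python3 - <<'E'
from h import *
a=get_image("scene")[:,:,::-1]; cv2.imwrite("pics/s5.png",cv2.resize(a[0:260,150:450],None,fx=2.5,fy=2.3))
E
```

```text
(no output)
```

View pics/s5.png

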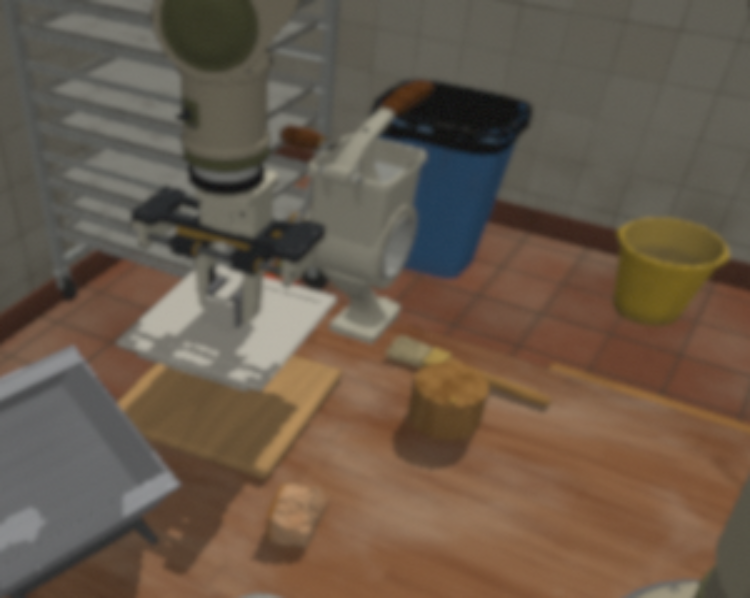

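{"name": "send_rows", "arguments": {"offset": [[-1,15,4.5],[-1,15,4.5],[-1,14,4.5],[0,5,0],[0,0,0]], "rotation": [[0.003,0.001,0],[0.003,0.001,0],[0.003,0.001,0],[0,0,0],[0,0,0]]}}

```text
time_s: 8.5
tcp_pos: [0.6011, -0.1053, 0.0848]
ee_rot: [[0.997, 0.014, -0.076], [0.076, -0.0, 0.997], [0.014, -1.0, -0.001]]
ft_force: [0.2, -1.4, -1.6]
grip_width: 0.0385
```

```bash
cat > st2.py <<'E'
from h import *
M,T=lidR(4.1,0)
B=np.array([.5988,-.1106,.016]); s=observe();print(s["time_s"],"err mm in board axes",(M.T@(s["tcp_pos"]-B)*1000).round(1),R.from_matrix(s["ee_rot"].T@T).as_rotvec().round(4),s["q"].round(1),s["ft_force"].round(1),s["grip_width"])
E
python3 st2.py
```

```text
8.5 err mm in board axes [ 2.7  5.1 68.8] [0.0011 0.0042 0.0138] [ 22.6  38.4 -27.  112.6  29.4  35.  -19.4] [ 0.2 -1.4 -1.6] 0.03849819451562595
```

{"name": "send_rows", "arguments": {"offset": [[-1.5,5,-3],[-1.2,5,-2],[0,4,0],[0,0,0]], "rotation": [[0,0.002,0.007],[0,0.002,0.007],[0,0,0],[0,0,0]]}}

```text
time_s: 8.9
tcp_pos: [0.6001, -0.1113, 0.0725]
ee_rot: [[0.997, 0.003, -0.071], [0.071, -0.002, 0.997], [0.003, -1.0, -0.003]]
ft_force: [-0.3, 0.0, -1.3]
grip_width: 0.0387
```

```bash
python3 st2.py
```

```text
8.9 err mm in board axes [ 1.2 -0.7 56.5] [ 0.0026 -0.0003  0.0026] [ 22.5  39.5 -26.3 112.5  30.   34.6 -19.6] [-0.3  0.  -1.3] 0.03868243996766618
```

{"name": "send_rows", "arguments": {"offset": [[-1,3,0.5],[0,3,0],[0,0,0]], "rotation": [[0.001,0,0.002],[0.001,0,0],[0,0,0]]}}

```text
time_s: 9.2
tcp_pos: [0.599, -0.1111, 0.0661]
ee_rot: [[0.997, 0.001, -0.071], [0.071, -0.0, 0.997], [0.001, -1.0, -0.0]]
ft_force: [0.6, -0.2, -1.7]
grip_width: 0.0389
```

```bash
python3 st2.py
```

```text
9.2 err mm in board axes [ 0.2 -0.5 50.1] [ 0.0004 -0.0008  0.0005] [ 22.3  40.  -26.  112.7  30.3  34.  -19.9] [ 0.6 -0.2 -1.7] 0.038946909900766796
```

{"name": "send_rows", "arguments": {"offset": [[0,1.5,0.3],[0,1,0],[0,0.5,0],[0,0,0]], "rotation": [[0,0,0],[0,0,0],[0,0,0],[0,0,0]]}}

```text
time_s: 9.6
tcp_pos: [0.5991, -0.1106, 0.0628]
ee_rot: [[0.997, 0.001, -0.071], [0.071, -0.0, 0.997], [0.001, -1.0, -0.0]]
ft_force: [-0.5, 0.8, -1.5]
grip_width: 0.0388
```

```bash
python3 st2.py
```

```text
9.6 err mm in board axes [ 0.3  0.  46.8] [ 0.0003 -0.0006  0.0006] [ 22.1  40.2 -25.8 112.8  30.5  33.7 -20.1] [-0.5  0.8 -1.5] 0.03884866289005965
```

{"name": "send_rows", "arguments": {"offset": [[0,1,0],[0,1,0],[0,0,0]], "rotation": [[0,0,0],[0,0,0],[0,0,0]]}}

```text
time_s: 9.9
tcp_pos: [0.5992, -0.1106, 0.0608]
ee_rot: [[0.997, 0.001, -0.071], [0.071, -0.0, 0.997], [0.001, -1.0, -0.0]]
ft_force: [-0.1, -0.1, -1.5]
grip_width: 0.0392
```

```bash
python3 st2.py
```

```text
9.9 err mm in board axes [ 0.4 -0.  44.8] [ 0.0004 -0.0006  0.0008] [ 22.   40.4 -25.6 112.9  30.6  33.4 -20.2] [-0.1 -0.1 -1.5] 0.03922692139037094
```

{"name": "send_rows", "arguments": {"offset": [[0,1,0],[0,1,0],[0,0,0]], "rotation": [[0,0,0],[0,0,0],[0,0,0]]}}

```text
time_s: 10.2
tcp_pos: [0.5992, -0.1106, 0.0586]
ee_rot: [[0.997, 0.001, -0.071], [0.071, -0.0, 0.997], [0.001, -1.0, -0.0]]
ft_force: [-0.2, -0.6, -1.3]
grip_width: 0.0389
```

```bash
python3 st2.py;  python3 - <<'E'
from h import *
a=get_image("scene")[:,:,::-1]; cv2.imwrite("pics/s6.png",cv2.resize(a[80:220,150:350],None,fx=4,fy=4,interpolation=cv2.INTER_CUBIC))
E
```

```text
10.2 err mm in board axes [ 0.4 -0.  42.6] [ 0.0004 -0.0006  0.0009] [ 21.9  40.5 -25.5 112.9  30.8  33.2 -20.4] [-0.2 -0.6 -1.3] 0.03892612292879687
```

View pics/s6.png

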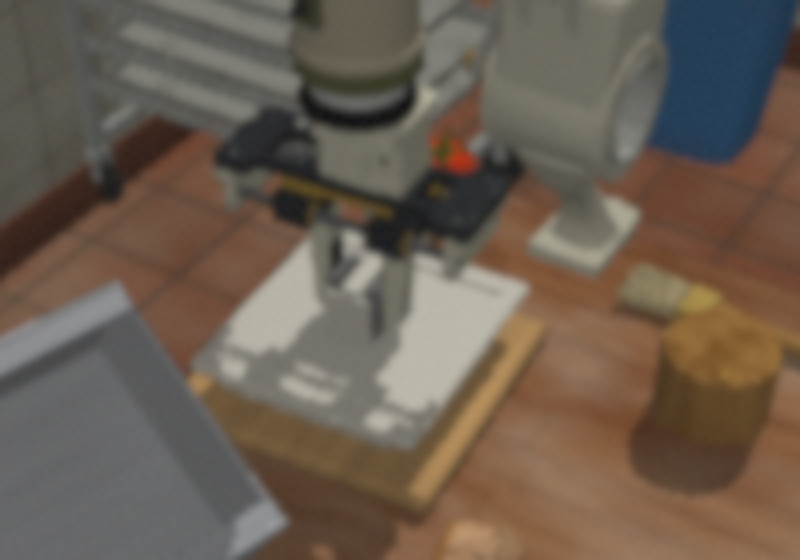

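```bash
python3 - <<'E'
from h import *
M,T=lidR(4.1,0); c=observe()["tcp_pos"]*[1,1,0]
for h in (.038,.045,.05,.055):
    print(h,[proj("scene",c+M@[a*.088,b*.096,0]+[0,0,h]).round(1) for a,b in((1,1),(-1,1),(-1,-1))])
f=lambda u,v:((u+.5)/4-.5+150,(v+.5)/4-.5+80)
print(f(203,372),f(408,447),f(527,290))
# board corner check
B=np.array([.5988,-.1106,.016])
print([proj("scene",B+M@[a*.105,b*.105,0]) .round(1) for a,b in((-1,1),(-1,-1))], f(415,495),f(545,325))
E
```

```text
0.038 [array([197. , 174.3]), array([252.9, 195.2]), array([282.4, 154.4])]
0.045 [array([196.7, 172.5]), array([252.9, 193.3]), array([282.6, 152.6])]
0.05 [array([196.6, 171.1]), array([252.9, 191.9]), array([282.7, 151.3])]
0.055 [array([196.4, 169.8]), array([252.9, 190.6]), array([282.8, 149.9])]
(200.375, 172.625) (251.625, 191.375) (281.375, 152.125)
[array([257.1, 205.3]), array([288.4, 160.2])] (253.375, 203.375) (285.875, 160.875)
```

{"name": "send_rows", "arguments": {"offset": [[0,1,0],[0,1,0],[0,0,0]], "rotation": [[0,0,0],[0,0,0],[0,0,0]]}}

```text
time_s: 10.55
tcp_pos: [0.5993, -0.1106, 0.0565]
ee_rot: [[0.997, 0.001, -0.071], [0.071, -0.0, 0.997], [0.001, -1.0, -0.0]]
ft_force: [0.4, -0.3, -1.7]
grip_width: 0.039
```

{"name": "send_rows", "arguments": {"offset": [[0,1,0],[0,1,0],[0,0,0]], "rotation": [[0,0,0],[0,0,0],[0,0,0]]}}

```text
time_s: 10.85
tcp_pos: [0.5993, -0.1106, 0.0543]
ee_rot: [[0.997, 0.001, -0.071], [0.071, -0.0, 0.997], [0.001, -1.0, -0.0]]
ft_force: [0.6, -1.1, -1.9]
grip_width: 0.0389
```

{"name": "send_rows", "arguments": {"offset": [[0,2,0],[0,1,0],[0,1,0],[0,0,0]], "rotation": [[0,0,0],[0,0,0],[0,0,0],[0,0,0]]}}

```text
time_s: 11.25
tcp_pos: [0.5993, -0.1106, 0.0499]
ee_rot: [[0.997, 0.001, -0.071], [0.071, -0.0, 0.997], [0.001, -1.0, -0.0]]
ft_force: [-0.7, -0.1, -0.9]
grip_width: 0.0388
```

{"name": "send_rows", "arguments": {"offset": [[0,1,0],[0,1,0],[0,0,0]], "rotation": [[0,0,0],[0,0,0],[0,0,0]]}}

```text
time_s: 11.55
tcp_pos: [0.5993, -0.1106, 0.0478]
ee_rot: [[0.997, 0.001, -0.071], [0.071, -0.0, 0.997], [0.001, -1.0, -0.0]]
ft_force: [0.7, 0.5, -1.7]
grip_width: 0.039
```

{"name": "send_rows", "arguments": {"offset": [[0,1,0],[0,1,0],[0,0,0]], "rotation": [[0,0,0],[0,0,0],[0,0,0]]}}

```text
time_s: 11.85
tcp_pos: [0.5993, -0.1105, 0.0456]
ee_rot: [[0.997, 0.001, -0.071], [0.071, -0.0, 0.997], [0.001, -1.0, -0.0]]
ft_force: [-0.4, 0.5, -1.9]
grip_width: 0.0387
```

{"name": "send_rows", "arguments": {"offset": [[0,0.7,0],[0,0.5,0],[0,0,0]], "rotation": [[0,0,0],[0,0,0],[0,0,0]]}}

```text
time_s: 12.15
tcp_pos: [0.5993, -0.1106, 0.0443]
ee_rot: [[0.997, 0.001, -0.071], [0.071, -0.0, 0.997], [0.001, -1.0, -0.0]]
ft_force: [0.3, -0.6, -2.2]
grip_width: 0.0387
```

{"name": "send_rows", "arguments": {"offset": [[0,1,0],[0,0.5,0],[0,0,0]], "rotation": [[0,0,0],[0,0,0],[0,0,0]]}}

```text
time_s: 12.45
tcp_pos: [0.5994, -0.1106, 0.0439]
ee_rot: [[0.997, 0.002, -0.071], [0.071, -0.001, 0.997], [0.002, -1.0, -0.001]]
ft_force: [0.0, 0.7, -0.4]
grip_width: 0.0388
```

```bash
python3 st2.py;  python3 - <<'E'
from h import *
a=get_image("scene")[:,:,::-1]; cv2.imwrite("pics/s7.png",cv2.resize(a[80:220,150:350],None,fx=4,fy=4,interpolation=cv2.INTER_CUBIC))
E
```

```text
12.45 err mm in board axes [ 0.6 -0.1 27.9] [ 0.0012 -0.0007  0.0016] [ 21.2  41.6 -24.4 113.3  31.8  31.6 -21.3] [ 0.   0.7 -0.4] 0.0387521483374653
```

View pics/s7.png

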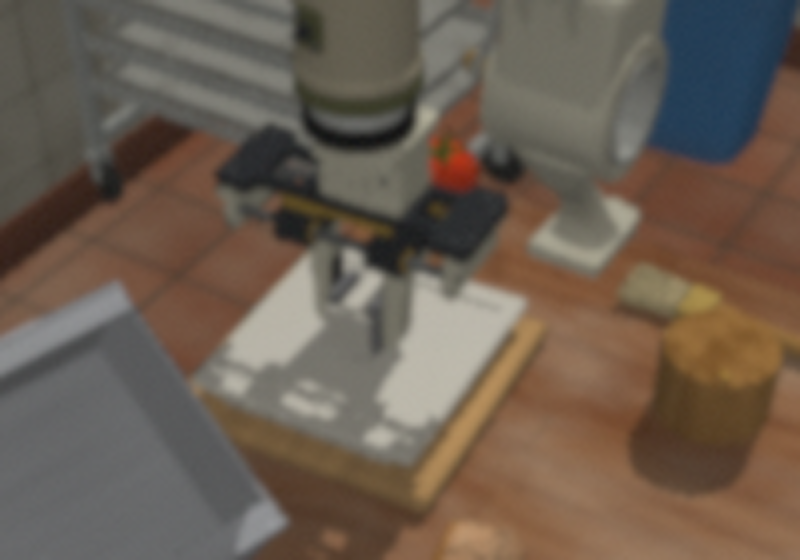

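{"name": "send_rows", "arguments": {"offset": [[0,0,0],[0,0,0],[0,0,0],[0,0,0],[0,0,0],[0,-10,0],[0,-20,0],[0,-30,0]], "rotation": [[0,0,0],[0,0,0],[0,0,0],[0,0,0],[0,0,0],[0,0,0],[0,0,0],[0,0,0]], "claw": 0}}

```text
time_s: 13.3
tcp_pos: [0.5977, -0.1101, 0.103]
ee_rot: [[0.997, -0.004, -0.072], [0.072, 0.0, 0.997], [-0.004, -1.0, 0.0]]
ft_force: [0.3, -0.1, 0.0]
grip_width: 0.0924
```

```bash
python3 st2.py;  python3 - <<'E'
from h import *
cv2.imwrite("pics/w8.png",get_image("wrist")[:,:,::-1])
# rough cheese pose
s=observe(); p,r=plan(s["tcp_pos"]+[-.02,.01,.08],s["ee_rot"])
plan([.43,.022,.16],down(12),p0=p,R0=r,step=.03,ang=4.5)
E
```

```text
13.3 err mm in board axes [-1.1  0.6 87. ] [-0.0005  0.0002 -0.0041] [ 23.9  37.3 -28.4 111.5  27.7  38.3 -17.7] [ 0.3 -0.1  0. ] 0.0924201590647777
n 3
offset [[-6.4, -26.7, 3.8], [-6.4, -26.7, 3.8], [-6.4, -26.7, 3.8]]
rotation [0.0, 0.0, 0.0] x 3
n 7
offset [[-20.2, 4.0, 18.9], [-19.8, 4.0, 19.3], [-19.4, 4.0, 19.7], [-19.0, 4.0, 20.1], [-18.6, 4.0, 20.5], [-18.2, 4.0, 20.8], [-17.8, 4.0, 21.2]]
rotation [0.0002, -0.0197, 0.0003] x 7
```

View pics/w8.png

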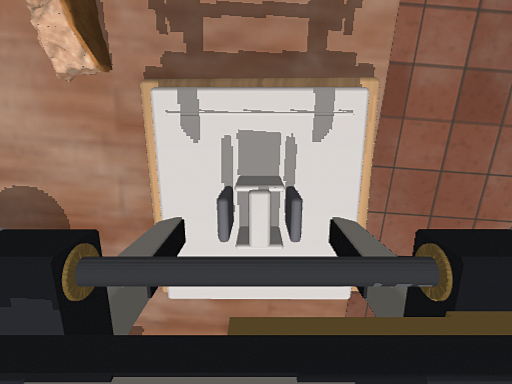

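{"name": "send_rows", "arguments": {"offset": [[-6,-27,4],[-6,-27,4],[-6,-27,4],[-20,4,19],[-20,4,19],[-19,4,20],[-19,4,20],[-19,4,20],[-18,4,21],[-18,4,21]], "rotation": [[0,0,0],[0,0,0],[0,0,0],[0,-0.02,0],[0,-0.02,0],[0,-0.02,0],[0,-0.02,0],[0,-0.02,0],[0,-0.02,0],[0,-0.02,0]]}}

```text
time_s: 14.35
tcp_pos: [0.4307, 0.0244, 0.1718]
ee_rot: [[0.978, 0.02, -0.21], [0.21, -0.003, 0.978], [0.019, -1.0, -0.007]]
ft_force: [0.4, 0.2, -0.7]
grip_width: 0.0929
```

{"name": "send_rows", "arguments": {"offset": [[0,0,0]], "rotation": [[0,0,0]]}}

```text
time_s: 14.45
tcp_pos: [0.428, 0.026, 0.1722]
ee_rot: [[0.977, 0.019, -0.214], [0.214, -0.004, 0.977], [0.018, -1.0, -0.008]]
ft_force: [0.4, 1.0, 0.0]
grip_width: 0.0929
```

```bash
python3 - <<'E'
from h import *
import pickle
m=camera_model("wrist"); pickle.dump(m,open("w9.pkl","wb")); cv2.imwrite("pics/w9.png",get_image("wrist")[:,:,::-1])
s=observe(); print(s["time_s"],s["tcp_pos"],s["q"].round(1)); print(proj("wrist",[.43,.022,.047],m))
E
```

```text
14.5 [0.42973386 0.02525961 0.17251752] [ 16.5  21.5 -36.  130.8  24.5  32.9 -26. ]
[256.6970231  189.08865878]
```

View pics/w9.png

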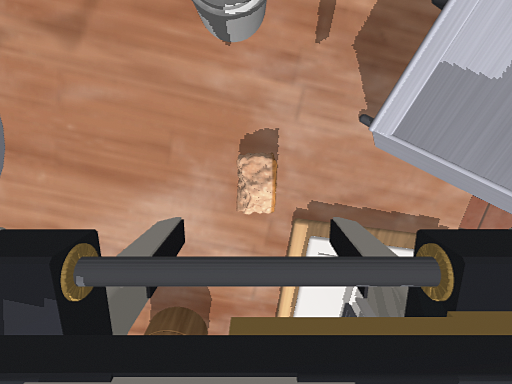

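```bash
python3 - <<'E'
from h import *
import pickle
m=pickle.load(open("w9.pkl","rb"))
im=cv2.imread("pics/w9.png"); cv2.imwrite("pics/w9z.png",cv2.resize(im[120:225,215:300],None,fx=6,fy=6,interpolation=cv2.INTER_CUBIC))
for z in(.03,.047): print(z,[onz("wrist",p,z,m).round(4) for p in [(257,184),(239,156),(272,156),(274,213),(239,213)]])
# bottles
for a,b in [((97,165),(120,262)),((112,140),(93,262)),((85,91),(50,193))]: print(tri(ray("top",a),ray("scene",b)))
E
```

```text
0.03 [array([0.4302, 0.024 , 0.03  ]), array([0.4038, 0.0509, 0.03  ]), array([0.4397, 0.0587, 0.03  ]), array([ 0.4573, -0.0059,  0.03  ]), array([ 0.4171, -0.0145,  0.03  ])]
0.047 [array([0.4291, 0.0276, 0.047 ]), array([0.4041, 0.053 , 0.047 ]), array([0.4381, 0.0604, 0.047 ]), array([ 0.4547, -0.0006,  0.047 ]), array([ 0.4167, -0.0087,  0.047 ])]
(array([0.55403526, 0.35769863, 0.17007497]), np.float64(0.004004517877978762))
(array([0.6399684 , 0.35749758, 0.1000217 ]), np.float64(0.016281168797490524))
(array([0.70093069, 0.34946529, 0.25915441]), np.float64(0.00044708715357583405))
```

View pics/w9z.png

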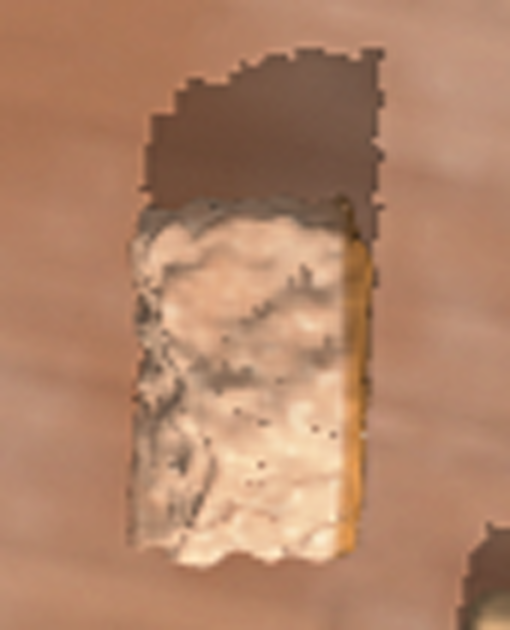

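```bash
python3 - <<'E'
from h import *
plan([.430,.0245,.04],down(12.4),step=.025)
E
```

```text
n 6
offset [[-0.4, 22.1, 0.0], [-0.3, 22.1, 0.0], [-0.3, 22.1, -0.0], [-0.2, 22.1, -0.0], [-0.1, 22.1, -0.1], [-0.1, 22.1, -0.1]]
rotation [0.0013, -0.0004, 0.0032] x 6
```

{"name": "send_rows", "arguments": {"offset": [[-0.4,22,0],[-0.3,22,0],[-0.3,22,0],[-0.2,22,0],[0,22,0],[0,22,0],[0,0,0]], "rotation": [[0.001,0,0.003],[0.001,0,0.003],[0.001,0,0.003],[0.001,0,0.003],[0.001,0,0.003],[0.001,0,0.003],[0,0,0]]}}

```text
time_s: 15.2
tcp_pos: [0.4425, 0.0209, 0.0396]
ee_rot: [[0.979, 0.016, -0.204], [0.204, -0.004, 0.979], [0.015, -1.0, -0.007]]
ft_force: [0.3, -0.4, 0.3]
grip_width: 0.0929
```

```bash
python3 - <<'E'
from h import *
s=observe(); print(s["time_s"],s["tcp_pos"],s["q"].round(1),s["ft_force"].round(1))
cv2.imwrite("pics/w10.png",get_image("wrist")[:,:,::-1])
plan([.430,.0245,.010],down(12.4),step=.01)
E
```

```text
15.2 [0.44245644 0.02087414 0.03959659] [  0.3  35.  -15.1 136.1  45.2  12.7 -44.8] [ 0.3 -0.4  0.3]
n 4
offset [[-3.0, 7.6, 1.6], [-3.0, 7.6, 1.6], [-3.0, 7.6, 1.6], [-2.9, 7.6, 1.6]]
rotation [0.0018, -0.0028, 0.0039] x 4
```

View pics/w10.png

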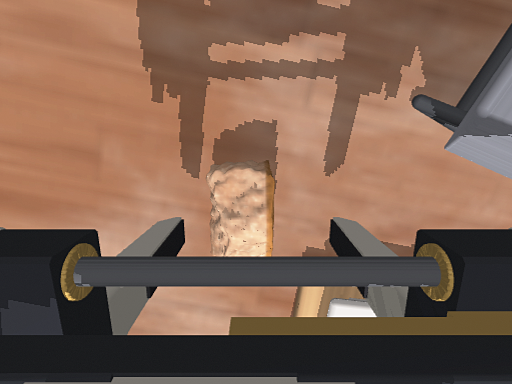

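{"name": "send_rows", "arguments": {"offset": [[-6,0,1],[-4,0,1],[-3,0,1]], "rotation": [[0.002,-0.004,0.005],[0.002,-0.004,0.005],[0,0,0.003]]}}

```text
time_s: 15.55
tcp_pos: [0.4304, 0.0204, 0.0428]
ee_rot: [[0.978, 0.006, -0.21], [0.21, -0.003, 0.978], [0.006, -1.0, -0.004]]
ft_force: [-0.3, -0.2, -0.0]
grip_width: 0.0929
```

```bash
python3 - <<'E'
from h import *
s=observe(); print(s["time_s"],s["tcp_pos"],s["q"].round(1),s["ft_force"].round(1))
plan([.430,.0245,.010],down(12.4),step=.01)
E
```

```text
15.55 [0.43043723 0.0203745  0.0427602 ] [  0.7  34.4 -15.8 137.1  45.   12.9 -44.5] [-0.3 -0.2 -0. ]
n 4
offset [[0.1, 8.2, 1.1], [0.1, 8.2, 1.1], [0.1, 8.2, 1.0], [0.1, 8.2, 1.0]]
rotation [0.001, -0.0011, 0.0014] x 4
```

{"name": "send_rows", "arguments": {"offset": [[-1,8,1.5],[-1,8,1.5],[-0.5,6,1],[0,0,0]], "rotation": [[0.001,-0.001,0.002],[0.001,-0.001,0.002],[0.001,-0.001,0.002],[0,0,0]]}}

```text
time_s: 15.95
tcp_pos: [0.4277, 0.023, 0.0231]
ee_rot: [[0.977, 0.004, -0.211], [0.211, 0.0, 0.977], [0.004, -1.0, -0.001]]
ft_force: [-0.3, 0.6, -0.2]
grip_width: 0.093
```

```bash
python3 - <<'E'
from h import *
s=observe(); print(s["time_s"],s["tcp_pos"],s["q"].round(1),s["ft_force"].round(1))
plan([.430,.0245,.012],down(12.4),step=.01)
E
```

```text
15.95 [0.42766905 0.02300875 0.02305514] [ -3.3  36.6 -10.6 138.1  49.3   8.4 -48.6] [-0.3  0.6 -0.2]
n 2
offset [[1.3, 5.5, 0.5], [1.3, 5.5, 0.5]]
rotation [0.0004, -0.0019, 0.002] x 2
```

{"name": "send_rows", "arguments": {"offset": [[1,0,1]], "rotation": [[0.05,0,0.002]]}}

```text
time_s: 16.05
tcp_pos: [0.4282, 0.0266, 0.0234]
ee_rot: [[0.976, -0.009, -0.217], [0.217, 0.048, 0.975], [0.002, -0.999, 0.049]]
ft_force: [0.8, 0.1, -1.0]
grip_width: 0.0928
```

```bash
cat > st3.py <<'E'
from h import *
s=observe(); print(s["time_s"],s["tcp_pos"].round(4),s["q"].round(1),s["ft_force"].round(1)); print(s["ee_rot"].round(3),s["grip_width"]); print("to go tool mm",(s["ee_rot"].T@(np.array([.430,.0245,.010])-s["tcp_pos"])*1000).round(1))
E
python3 st3.py
```

```text
16.05 [0.4282 0.0266 0.0234] [  2.9  37.2 -17.  137.2  47.4  10.  -45.2] [ 0.8  0.1 -1. ]
[[ 0.976 -0.009 -0.217]
 [ 0.217  0.048  0.975]
 [ 0.002 -0.999  0.049]] 0.09276338942873691
to go tool mm [ 1.3 13.2 -3.1]
```

Right direction (q6 8.4 → 10). A little more tilt, then down.

{"name": "send_rows", "arguments": {"offset": [[1,4,-2],[0,4,-1],[0,4,0],[0,0,0]], "rotation": [[0.04,0,0],[0.02,0,0],[0,0,0],[0,0,0]]}}

```text
time_s: 16.45
tcp_pos: [0.4305, 0.0239, 0.0124]
ee_rot: [[0.977, -0.02, -0.214], [0.215, 0.11, 0.97], [0.004, -0.994, 0.111]]
ft_force: [0.8, 0.8, 0.1]
grip_width: 0.0926
```

```bash
python3 st3.py
```

```text
16.45 [0.4305 0.0239 0.0124] [  9.   39.4 -21.2 136.5  47.3   9.3 -42.2] [0.8 0.8 0.1]
[[ 0.977 -0.02  -0.214]
 [ 0.215  0.11   0.97 ]
 [ 0.004 -0.994  0.111]] 0.09260147890663362
to go tool mm [-0.4  2.4  0.5]
```

Good: TCP at z = 12 mm, centred on the cheese. Close.

{"name": "send_rows", "arguments": {"offset": [[0,1,0],[0,0,0],[0,0,0],[0,0,0],[0,0,0],[0,0,0],[0,0,0]], "rotation": [[0,0,0],[0,0,0],[0,0,0],[0,0,0],[0,0,0],[0,0,0],[0,0,0]], "claw": 1}}

```text
time_s: 17.15
tcp_pos: [0.4306, 0.0255, 0.0123]
ee_rot: [[0.976, -0.019, -0.218], [0.219, 0.108, 0.97], [0.005, -0.994, 0.109]]
ft_force: [0.4, 0.2, 0.6]
grip_width: 0.045
```

{"name": "send_rows", "arguments": {"offset": [[0,-10,0],[0,-20,0],[0,-20,0],[0,-25,0],[0,-25,0]], "rotation": [[0,0,0],[-0.02,0,0],[-0.03,0,0],[-0.03,0,0],[-0.03,0,0]]}}

```text
time_s: 17.65
tcp_pos: [0.4295, 0.0172, 0.1122]
ee_rot: [[0.976, -0.002, -0.217], [0.217, -0.003, 0.976], [-0.003, -1.0, -0.003]]
ft_force: [-0.7, 0.5, -1.1]
grip_width: 0.0451
```

```bash
python3 st3.py; python3 - <<'E'
from h import *
cv2.imwrite("pics/w11.png",get_image("wrist")[:,:,::-1])
E
```

```text
17.65 [0.4295 0.0172 0.1122] [ 15.2  28.6 -34.6 133.3  36.4  27.5 -36.6] [-0.7  0.5 -1.1]
[[ 0.976 -0.002 -0.217]
 [ 0.217 -0.003  0.976]
 [-0.003 -1.    -0.003]] 0.045110837298819914
to go tool mm [  2.4 102.1   7.3]
```

View pics/w11.png

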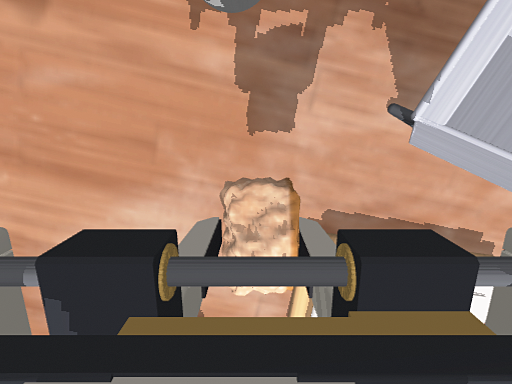

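```bash
cat >> h.py <<'E'
M_=R.from_euler('ZY',[np.radians(YAW),-np.radians(30)]).as_matrix()
TY=np.stack([M_[:,1],-M_[:,2],-M_[:,0]],1)
E
python3 - <<'E'
from h import *
plan([.48,.09,.32],down(73.6),step=.04,ang=6)
E
```

```text
n 11
offset [[5.8, -18.6, 5.3], [6.3, -18.6, 4.7], [6.8, -18.6, 4.1], [7.1, -18.6, 3.4], [7.4, -18.6, 2.7], [7.7, -18.6, 2.0], [7.8, -18.6, 1.3], [7.9, -18.6, 0.5], [7.9, -18.6, -0.2], [7.9, -18.6, -1.0]]
rotation [0.0005, -0.0967, -0.0002] x 10
offset [[7.7, -18.6, -1.7]]
rotation [0.0005, -0.0967, -0.0002] x 1
```

{"name": "send_rows", "arguments": {"offset": [[6,-19,5],[6,-19,5],[7,-19,4],[7,-19,3.5],[7.5,-19,2.5],[7.5,-19,2],[8,-19,1],[8,-19,0.5],[8,-19,0],[8,-19,-1]], "rotation": [[0,-0.097,0],[0,-0.097,0],[0,-0.097,0],[0,-0.097,0],[0,-0.097,0],[0,-0.097,0],[0,-0.097,0],[0,-0.097,0],[0,-0.097,0],[0,-0.097,0]]}}

```text
time_s: 18.7
tcp_pos: [0.4724, 0.0844, 0.3106]
ee_rot: [[0.337, -0.002, -0.942], [0.942, -0.009, 0.337], [-0.009, -1.0, -0.001]]
ft_force: [-0.1, -0.8, -1.0]
grip_width: 0.045
```

```bash
python3 st3.py; python3 - <<'E'
from h import *
M=M_
plan(CATCH+M@[-.015,-.010,.05],TY,step=.03,ang=4.5)
E
```

```text
18.7 [0.4724 0.0844 0.3106] [ 33.1  22.  -66.6 113.6  23.9  60.   25.8] [-0.1 -0.8 -1. ]
[[ 0.337 -0.002 -0.942]
 [ 0.942 -0.009  0.337]
 [-0.009 -1.    -0.001]] 0.044969479781031524
to go tool mm [-67.9 301.2  20.1]
n 7
offset [[17.0, 15.5, -6.6], [16.9, 16.0, -5.6], [16.8, 16.5, -4.5], [16.7, 16.8, -3.4], [16.7, 17.1, -2.2], [16.6, 17.3, -1.1], [16.5, 17.4, 0.1]]
rotation [-0.0746, -0.0076, -0.0034] x 7
```

{"name": "send_rows", "arguments": {"offset": [[17,15.5,-6.5],[17,16,-5.5]], "rotation": [[-0.075,-0.008,-0.003],[-0.075,-0.008,-0.003]]}}

```text
time_s: 18.9
tcp_pos: [0.5, 0.111, 0.2814]
ee_rot: [[0.323, 0.149, -0.935], [0.946, -0.051, 0.319], [-0.0, -0.988, -0.157]]
ft_force: [0.2, -0.0, -1.0]
grip_width: 0.0455
```

```bash
python3 st3.py
```

```text
18.9 [0.5    0.111  0.2814] [ 24.3  21.6 -61.6 117.8  34.5  51.2  14.6] [ 0.2 -0.  -1. ]
[[ 0.323  0.149 -0.935]
 [ 0.946 -0.051  0.319]
 [-0.    -0.988 -0.157]] 0.04554870278657669
to go tool mm [-104.4  262.1   80.5]
```

{"name": "send_rows", "arguments": {"offset": [[17,16,-4.5],[17,16,-3.5],[17,16,-2],[17,16,-1],[16,16,0]], "rotation": [[-0.075,-0.008,-0.003],[-0.075,-0.008,-0.003],[-0.075,-0.008,-0.003],[-0.075,-0.008,-0.003],[-0.07,-0.008,-0.003]]}}

```text
time_s: 19.4
tcp_pos: [0.5612, 0.1821, 0.2063]
ee_rot: [[0.281, 0.497, -0.821], [0.96, -0.141, 0.244], [0.005, -0.856, -0.516]]
ft_force: [1.1, -1.0, -0.5]
grip_width: 0.0451
```

```bash
cat > st4.py <<'E'
from h import *
s=observe(); print(s["time_s"],s["tcp_pos"].round(4),s["q"].round(1),s["ft_force"].round(1),s["grip_width"].round(4)); print("tub-lid coords",(M_.T@(s["tcp_pos"]-CATCH)*1000).round(1),"rot left",R.from_matrix(s["ee_rot"].T@TY).as_rotvec().round(4))
E
python3 st4.py;python3 - <<'E'
from h import *
cv2.imwrite("pics/w12.png",get_image("wrist")[:,:,::-1])
a=get_image("top")[:,:,::-1]; cv2.imwrite("pics/t12.png",cv2.resize(a[60:260,80:380],None,fx=2.6,fy=2.6))
E
```

```text
Traceback (most recent call last):
  File "st4.py", line 2, in <module>
    s=observe(); print(s["time_s"],s["tcp_pos"].round(4),s["q"].round(1),s["ft_force"].round(1),s["grip_width"].round(4)); print("tub-lid coords",(M_.T@(s["tcp_pos"]-CATCH)*1000).round(1),"rot left",R.from_matrix(s["ee_rot"].T@TY).as_rotvec().round(4))
                                                                                                ^^^^^^^^^^^^^^^^^^^^^
AttributeError: 'float' object has no attribute 'round'
```

View pics/w12.png

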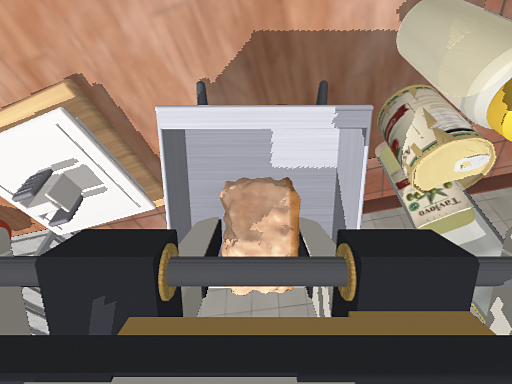

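View pics/t12.png

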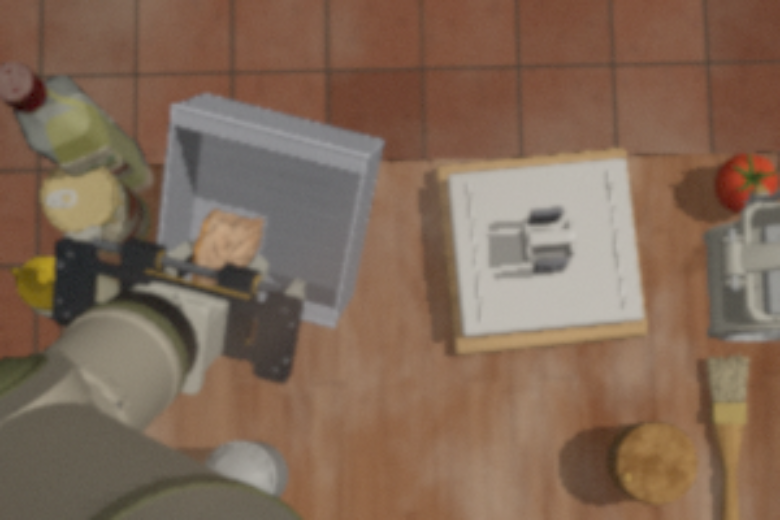

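```bash
sed -i 's/s\["grip_width"\].round(4)/s["grip_width"]/' st4.py; python3 st4.py; python3 - <<'E'
from h import *
plan(CATCH+M_@[-.015,-.022,-.02],TY,step=.02)
for a,b in [((97,165),(120,262)),((113,140),(93,262)),]: pass
print([onz("top",p,z).round(3) for p,z in (((97,165),.17),((113,138),.13),((113,138),.1))])
E
```

```text
19.5 [0.5595 0.1841 0.2043] [ -5.6  27.  -43.6 127.7  77.7  45.5 -34.1] [-0.5  0.7  0.1] 0.044998976740893294
tub-lid coords [-11.2  -5.   51.8] rot left [0.0136 0.0034 0.0056]
n 4
offset [[-4.3, 17.9, 1.2], [-4.3, 17.9, 1.1], [-4.3, 17.9, 1.1], [-4.3, 17.9, 1.0]]
rotation [0.0034, 0.0008, 0.0014] x 4
[array([0.556, 0.359, 0.17 ]), array([0.631, 0.338, 0.13 ]), array([0.638, 0.349, 0.1  ])]
```

{"name": "send_rows", "arguments": {"offset": [[-4.5,18,1],[-4.5,18,1],[-4,18,1],[-4,18,1],[0,0,0]], "rotation": [[0.003,0.001,0.001],[0.003,0.001,0.001],[0.003,0.001,0.001],[0.003,0.001,0.001],[0,0,0]]}}

```text
time_s: 20.0
tcp_pos: [0.5856, 0.1542, 0.1394]
ee_rot: [[0.284, 0.471, -0.835], [0.959, -0.143, 0.245], [-0.004, -0.87, -0.493]]
ft_force: [-0.6, -0.1, -0.8]
grip_width: 0.0452
```

```bash
python3 st4.py; python3 - <<'E'
from h import *
cv2.imwrite("pics/w13.png",get_image("wrist")[:,:,::-1])
a=get_image("scene")[:,:,::-1]; cv2.imwrite("pics/s13.png",cv2.resize(a[100:340,20:320],None,fx=2.5,fy=2.5))
plan(CATCH+M_@[-.015,-.022,-.086],TY,step=.017)
E
```

```text
20.0 [0.5856 0.1542 0.1394] [ -3.9  33.9 -40.4 128.8  88.4  44.1 -40.8] [-0.6 -0.1 -0.8] 0.04522791491265718
tub-lid coords [-14.6 -26.4 -21.1] rot left [-0.0083  0.0011 -0.0045]
n 4
offset [[0.7, 16.7, 0.1], [0.7, 16.7, 0.1], [0.7, 16.7, 0.2], [0.7, 16.7, 0.2]]
rotation [-0.0015, 0.0004, -0.0004] x 4
```

View pics/w13.png

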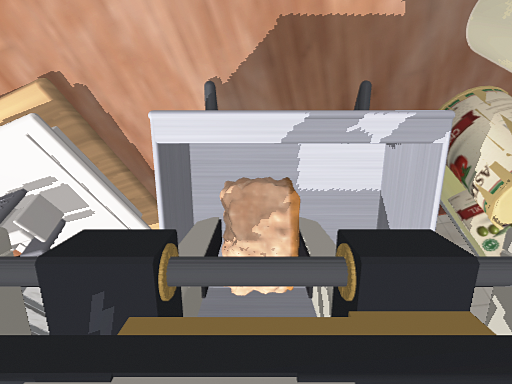

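View pics/s13.png

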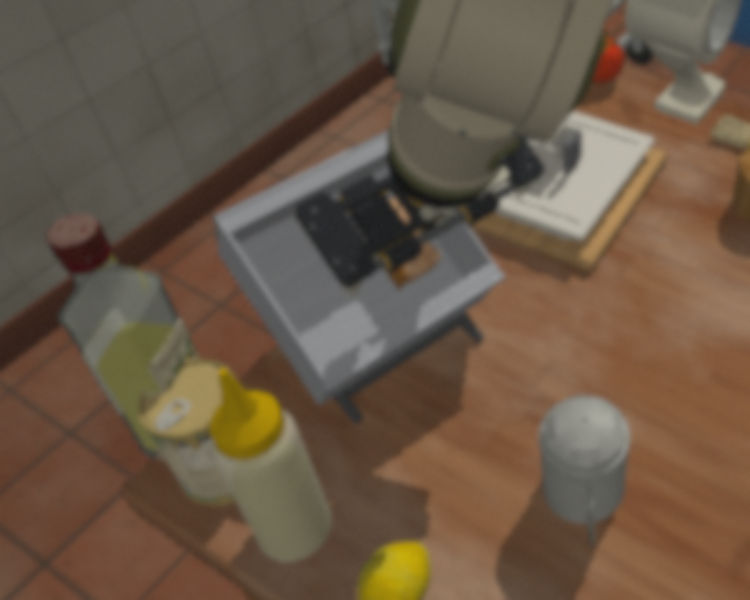

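{"name": "send_rows", "arguments": {"offset": [[2,17,0],[2,17,0],[1,17,0],[1,10,0],[0,0,0]], "rotation": [[-0.002,0,-0.002],[-0.002,0,-0.001],[-0.002,0,0],[0,0,0],[0,0,0]]}}

```text
time_s: 20.6
tcp_pos: [0.6181, 0.1542, 0.094]
ee_rot: [[0.28, 0.484, -0.829], [0.96, -0.138, 0.244], [0.004, -0.864, -0.503]]
ft_force: [-0.8, 0.4, -0.2]
grip_width: 0.0453
```

```bash
python3 st4.py
```

```text
20.6 [0.6181 0.1542 0.094 ] [ -3.9  39.9 -38.7 127.3  96.9  45.4 -46.2] [-0.8  0.4 -0.2] 0.04528889844023631
tub-lid coords [-10.4 -17.2 -76. ] rot left [ 0.0037 -0.0002  0.0046]
```

{"name": "send_rows", "arguments": {"offset": [[-1,5,2],[-1,5,2],[0,3,0],[0,2,0],[0,0,0]], "rotation": [[0,0,0],[0,0,0],[0,0,0],[0,0,0],[0,0,0]]}}

```text
time_s: 21.1
tcp_pos: [0.6214, 0.1518, 0.0806]
ee_rot: [[0.279, 0.486, -0.828], [0.96, -0.137, 0.244], [0.005, -0.863, -0.505]]
ft_force: [-0.4, 0.6, -0.5]
grip_width: 0.0456
```

```bash
python3 st4.py; python3 - <<'E'
from h import *
cv2.imwrite("pics/w14.png",get_image("wrist")[:,:,::-1])
E
```

```text
21.1 [0.6214 0.1518 0.0806] [ -3.8  41.5 -38.4 127.5  99.3  45.9 -48.1] [-0.4  0.6 -0.5] 0.04559952880605411
tub-lid coords [-13.7 -18.6 -89.5] rot left [0.0053 0.     0.0062]
```

View pics/w14.png

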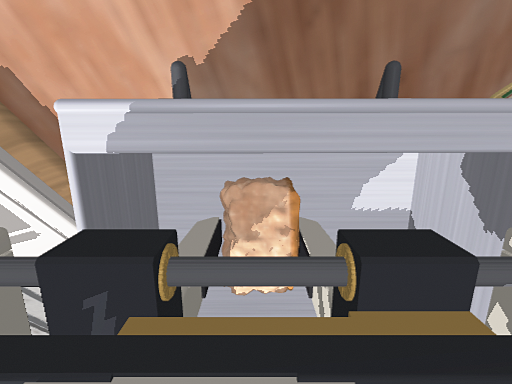

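{"name": "send_rows", "arguments": {"offset": [[0,3,0],[0,2,0],[0,0,0]], "rotation": [[0,0,0],[0,0,0],[0,0,0]]}}

```text
time_s: 21.45
tcp_pos: [0.6243, 0.1514, 0.0769]
ee_rot: [[0.279, 0.487, -0.828], [0.96, -0.136, 0.243], [0.006, -0.863, -0.506]]
ft_force: [-1.5, 0.4, 1.8]
grip_width: 0.0453
```

{"name": "send_rows", "arguments": {"offset": [[0,2,0],[0,1,0],[0,0,0]], "rotation": [[0,0,0],[0,0,0],[0,0,0]]}}

```text
time_s: 21.75
tcp_pos: [0.6261, 0.1511, 0.0757]
ee_rot: [[0.279, 0.489, -0.826], [0.96, -0.137, 0.243], [0.006, -0.861, -0.508]]
ft_force: [-2.6, -1.3, 2.7]
grip_width: 0.045
```

Light contact with the floor. Release with a small opening, then back out along the tub axis.

{"name": "send_rows", "arguments": {"offset": [[0,0,0],[0,0,0],[0,0,0],[0,0,0],[0,0,0]], "rotation": [[0,0,0],[0,0,0],[0,0,0],[0,0,0],[0,0,0]], "claw": 0.28}}

```text
time_s: 22.25
tcp_pos: [0.6263, 0.1512, 0.0754]
ee_rot: [[0.279, 0.489, -0.827], [0.96, -0.136, 0.243], [0.006, -0.861, -0.508]]
ft_force: [-0.4, -0.5, 0.7]
grip_width: 0.0667
```

{"name": "send_rows", "arguments": {"offset": [[0,-5,0],[0,-15,0],[0,-20,0],[0,-20,0],[0,-20,0],[0,-25,0],[0,-25,0]], "rotation": [[0,0,0],[0,0,0],[0,0,0],[0,0,0],[0,0,0],[0,0,0],[0,0,0]]}}

```text
time_s: 22.95
tcp_pos: [0.5593, 0.1687, 0.1889]
ee_rot: [[0.28, 0.484, -0.829], [0.96, -0.138, 0.244], [0.004, -0.864, -0.504]]
ft_force: [0.7, -0.5, 0.1]
grip_width: 0.0672
```

```bash
python3 st4.py; python3 - <<'E'
from h import *
cv2.imwrite("pics/w15.png",get_image("wrist")[:,:,::-1])
E
```

```text
22.95 [0.5593 0.1687 0.1889] [ -4.8  27.8 -42.4 129.2  80.5  43.9 -36.1] [ 0.7 -0.5  0.1] 0.0672058564489714
tub-lid coords [-15.3 -19.9  36.5] rot left [0.0041 0.0003 0.0043]
```

View pics/w15.png

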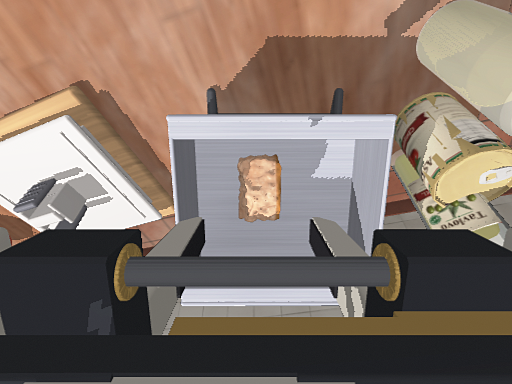

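Cheese lies on the tub floor. Back away a bit more and check the whole scene.

{"name": "send_rows", "arguments": {"offset": [[0,-30,0],[0,-30,0],[0,-30,0],[0,-30,0],[0,0,0]], "rotation": [[0,0,0],[0,0,0],[0,0,0],[0,0,0],[0,0,0]]}}

```text
time_s: 23.5
tcp_pos: [0.4963, 0.1882, 0.3009]
ee_rot: [[0.276, 0.489, -0.827], [0.961, -0.134, 0.241], [0.006, -0.862, -0.507]]
ft_force: [1.2, 0.3, 0.7]
grip_width: 0.0668
```

```bash
python3 st4.py; python3 - <<'E'
from h import *
a=get_image("top")[:,:,::-1]; cv2.imwrite("pics/t16.png",cv2.resize(a,None,fx=1.5,fy=1.5))
a=get_image("scene")[:,:,::-1]; cv2.imwrite("pics/s16.png",cv2.resize(a,None,fx=1.5,fy=1.5))
E
```

```text
23.5 [0.4963 0.1882 0.3009] [ -2.2  14.2 -49.1 126.6  58.4  46.2 -18.3] [1.2 0.3 0.7] 0.0667568635213644
tub-lid coords [-16.4 -19.  166.4] rot left [0.0085 0.0029 0.0091]
```

View pics/t16.png

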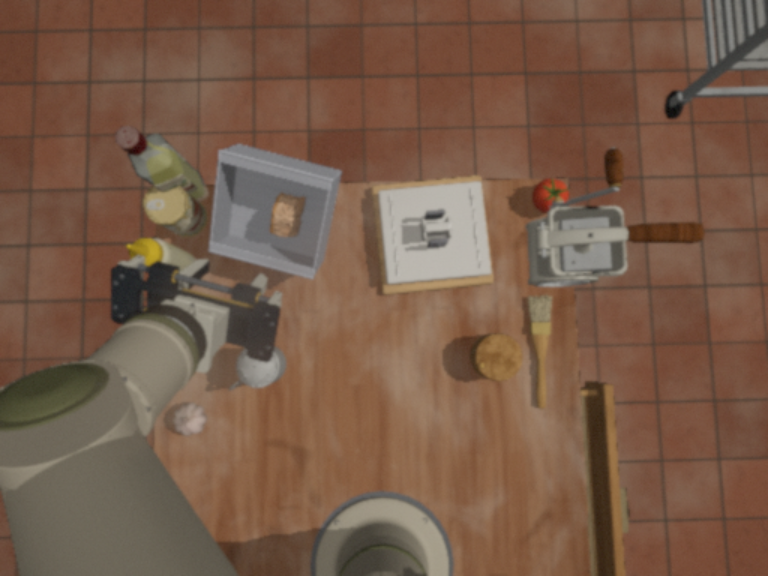

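View pics/s16.png

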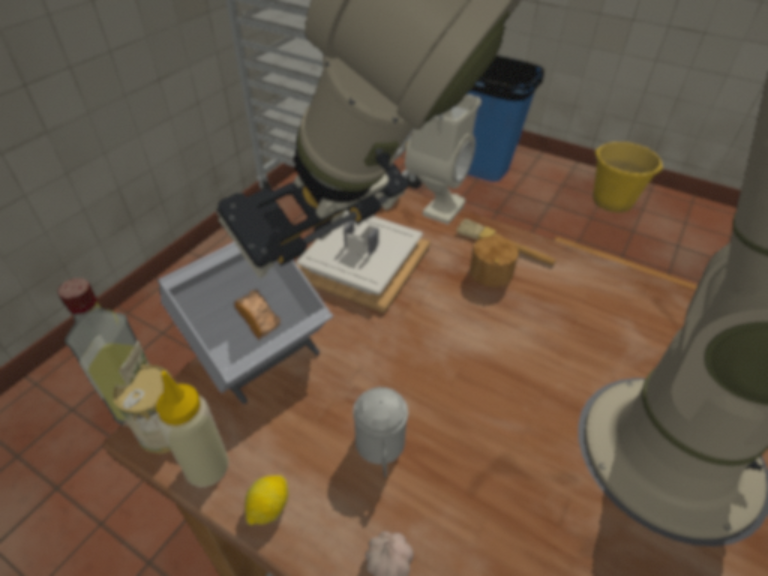

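```bash
python3 -c "
from bench import *
print(finish_job())"
```

```text
the job is handed in; nothing more can be done
None
```

The cheese is in the tub, the lid is on the middle of the cutting board, and I handed the job in at about 23.6 s (limit 51 s).

**What I did:**
- **Lid off:** I pinched both buttons fully in (opening 38.7 mm, against 40 mm when in) and drew the lid straight off along the tub's axis.
- **Lid down:** I lowered it until it touched the board and released it flat and right way up, with the gripper within 1 mm of the measured board centre.
- **Cheese:** I gripped it across its x, lowered it along the tub's axis to light contact with the floor, opened slightly and backed out.

**Last checks:**
- The final top and scene pictures show the cheese on the tub floor and the lid flat and centred on the board.
- The salt cellar and flour shaker are at their starting pixels, (331, 238) and (172, 244) in the top picture.
- The gripper is empty and more than 0.1 m clear of everything. Wrist forces in the readings stayed below about 5 N.

**What disagreed:**
- The lid touched the board about 5 mm lower than my camera estimate of the catch height predicted.
- During the lid descent I misread my own height figure by the board's 16 mm. I went down in 1 mm steps until contact, so it did no harm.
- The cheese was at the near limit of the arm's reach, with joint 6 close to its lower limit. I leaned the tool about 6 degrees along the pads to grip it.

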